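# Clamp a filter module in a quick-release vise

## Robot

A 6-joint arm with a two-finger parallel gripper is mounted at the origin on the work surface. World frame = base frame: x ahead of the robot, y to its left, z up, the work surface at z = 0. Lengths are in m, angles in degrees, forces in N, time in s.
With the tool pointing down it reaches from about 0.4 to 0.825 m from the base axis. Payload 7 kg.
Tool frame: the origin (TCP) lies on the centre line of the jaws, within the pads' length; the fingertips stand 17 mm ahead of it and the grasp point (between the pads) lies 2 mm behind it; y points along the fingers, z is the direction in which the jaws open and shut, and the axes are right-handed (so a half turn about y gives the same grasp; the last joint's range is limited). The gripper opens to 88 mm and grips with 3 to 60 N. Pads are 19 mm wide; open, the fingers measure 130 mm over their backs; the gripper's body (78 mm by 193 mm) begins 47 mm behind the grasp point.
Start: joints at [-54.311, 20.546, 0.682, 0, -70.136, -16.507], TCP at [0.222, -0.638, 0.222] pointing down, gripper open.
Joint ranges: [-176.03, 176.03], [-82.01, 121.73], [-58.28, 71.71], [-173.87, 95.51], [-174.79, -0.11], [-173.66, 173.66]. Speed limits (degrees/s): [136.94, 136.94, 172.46, 180, 180, 180].

## Interface

Orientations are given as [roll, pitch, yaw] about the fixed x, y, z axes, in that order (R = Rz(yaw) Ry(pitch) Rx(roll)).
In Python, from plant import r, capture, camera_info gives the robot as it stands. The module is installed in compiled form; this text tells all that it offers.
- The arm moves only by the tool apply_moves, never from a script. Its argument "deltas" is a list of rows, each an object of numbers: "tx", "ty", "tz": the shift along the tool's x, y, z in m; "turn": the turn about the tool's y in rad; "gripper": the finger opening in m, from 0 to 0.0876. A call has 1 to 5 rows; each row is the pose to reach, as a shift and turn from the pose commanded when the call began, along the tool's axes at that moment; what a row does not reach only later rows make up. A row lasts 1/10 s, in which the tool goes at most 50 mm and 8.59 degrees, less where a joint would pass 70% of its speed; a pose out of reach is approached as far as the arm can. A call with a gripper value outside its range is refused whole. The fingers move at their own pace and stop on an object; "newtons" is the grip in N (left out, the last holds). Time passes only in rows, so rows that repeat a pose let the fingers close. It gives the time, the measured TCP pose, the force and the opening at its end, in the units of the state.
- r.get_state(): the state, without advancing time (a new reading comes with each control period).
- capture(name): name is "scene" or "top" or "wrist"; returns (picture, depth): 420x560x3 uint8, red, green, blue; 420x560 float32, m along the optical axis (not along the pixel's ray), 0 where there is no reading.
- camera_info(name): a dict with "K" (3x3 intrinsics, pixels), "eye" and "orientation" of the camera in the world; the wrist camera has in their place "tool_from_camera" (4x4, takes a point from camera to tool coordinates, whose origin is the TCP and whose axes are the tool frame's). Camera axes: x right, y up, looking along -z (the intrinsics and any distortion apply to the point x, -y, -z); pixel columns grow to the right and rows downward; lengths in m; the calibration is good to about 2 mm. A picture is of the moment at which its call begins: read the wrist's pose just before it. camera_info takes no time and is no camera call.
- r.close_job(): hands the job in, once; it reports no verdict.
The state is a dict: "time_s": time; "joints": joint angles; "qd": joint speeds; "joint_torque": joint torques, N m; "tcp_pos": TCP position; "eef_rot": TCP orientation; "contact_force": force on the tool from outside, world axes, zero at the start; "moment": the same for the moment, N m; "gripper_width": finger opening in m.
Only numpy, scipy, OpenCV 4.12 (cv2) and the standard library are available. Lean on these libraries where they do the work, as an engineer would, in place of code of your own. Each camera call takes 0.05 s, during which the arm holds its last target.

## Task

Get the aluminium filter module with the green lid ready for probing: squeeze the vise's red quick-release lever against its grip post and slide the jaw until it gently presses the module square against the fixed jaw, then let the lever go. Now turn the black-knobbed handle clockwise until the module is clamped firmly, at about 60 N, without crushing its thin housing. Leave the other things on the bench where they are.

Things in the scene. Friction and masses are not known exactly. Their poses are not given: they have to be found in the camera images.
- vise: blue quick-release bench vise, bolted down, base 100 wide x 340 long x 40 high (mm). Origin under the base at table level. Its +y axis is the direction in which the moving jaw closes: the fixed jaw stands at its +y end, the handle at its -y end. Bed (where the module stands) at z = 40.
- fixed_jaw: fixed jaw, 100 wide (x), 36 thick, 85 high, with a steel face. Origin at the bottom middle of that face, on the bed, at (0, 100, 40) mm in the vise's frame; its axes are those of the vise, so the jaw opening lies on its -y side.
- jaw (a joint): travel of the moving jaw from where it starts, m: 0 at the start, growing as it closes along vise +y. At the start the faces are 95 to 145 mm apart (read it from pad_front and fixed_jaw). While the lever is squeezed it slides with 2 to 5 N of drag; otherwise it is locked to the toothed bar under it (holds some 150 N either way).
- grip_post (a point): grip post on top of the moving jaw: blue upright block 30 wide (vise x), 12 thick (vise y), z = 125 to 172 mm above the table. This point is in the middle of its width and thickness, at z = 150. The post is rigid with the jaw. Free space of 30 mm and more on both outer sides of post and lever; the jaw's top, the highest thing beneath, is at z = 125.
- lever_tip (a point): red quick-release lever, an upright paddle 34 wide (vise x) and 10 thick (vise y), z = 126 to 171 mm, standing behind the grip post on its -y (handle) side. This point is on its outer (-y) face at z = 150. At rest the outer faces of lever and post are 45 to 46 mm apart along vise y (this point stands about 40 mm behind the grip_post point); pressed fully they are 31 mm apart.
- lever (a joint): lever angle, rad: about -0.04 at rest (jaw locked), up to 0.11 pressed fully towards the post (+y), which moves its tip 14 mm. Pressing takes 10 N at first and 15 N at the stop, at z = 150; it springs back. The jaw is free beyond 0.03.
- pad: steel face plate of the moving jaw, 90 wide (x), 9 thick, z = 44 to 122 mm in the vise's frame, carried by the screw on a stiff spring (about 30 N per mm). Origin at table level, below the middle of the face, in the plane of that face.
- slideway: the moving half of the vise: a seat hidden in the base that carries the moving jaw, lever, pad and handle. It does not itself move; its origin is at table level under the pad's face as it starts, axes as the vise.
- pad_front (a point): middle of the pad's face, z = 83 mm: the point that faces the module.
- handle (a joint): angle of the screw handle, rad, growing clockwise seen from the handle end (from -y, looking along vise +y), which advances the pad by 3.5 mm per rad. About a horizontal axis along vise y. It turns with 0.36 N m of drag (7.8 N at a ball) and stays where it is left. Clamping adds 0.0035 N m for each newton of clamping force, so at 60 N it takes 0.57 N m, or 12.4 N at a ball; the force rises by about 100 N per rad once the module is pinched, so about 0.6 rad from first contact.
- hub (a point): centre of the handle, on its axis, z = 100 mm. Three spokes with black balls of 18 mm diameter, ball centres 46 mm from the axis and in the plane of the hub across vise y. The balls stand at 0.85 rad - handle, and 2.094 and 4.189 rad more, measured from vise +x towards up. So the ball on the vise's +x side goes down as the handle tightens; it can be pressed down from above. The next ball then comes round above: below about -0.6 rad it gets in the way.
- module: the work: aluminium filter module with a green lid and two brass connectors on it (10 mm tall), 60 (x) x 45 (y) x 65 (z) mm, 0.2 to 0.4 kg, standing on the vise's bed between the jaws, up to 8 mm off the fixed jaw and a little askew. Origin under its middle.
- spare_module: bystander: same kind of module, grey lid, standing on the table
- cap_a: bystander: brass connector cap, 20 mm diameter, 26 high, near the vise on the robot's side
- cap_b: bystander: steel connector cap, 20 mm diameter, 26 high, near the vise on its far side
- driver: bystander: screwdriver with an orange handle, 170 long, lying on the table
- tape_roll: bystander: yellow roll, 90 mm diameter, 20 high
- probe: bystander: near-field probe, black handle and blue loop, 200 long, lying on the table
- meter: bystander: grey hand-held meter, 75 x 150 x 30, lying on the table
There are look-alikes about, which are no part of the job. Leave any turquoise look-alike of the module alone.

How it is judged:
By the outcome, as a careful person would: the job done as asked, in the order asked, and still so for the second after the job is handed in, with the robot touching nothing.
It also fails if it takes over 69 s, if anything falls off the work surface, if the arm or the gripper's body presses on something with over 40 N, if the wrist force passes 120 N, or if a joint passes its speed limit or range.

## Working session

There is one attempt and no reset: what is moved stays moved. The work goes in short steps, Python scripts to look and compute and a tool call to move; the robot and the scene stay as the last step left them, time stands still between calls to the robot, and variables do not carry over. Pictures are saved under pics/ and viewed, and the job is handed in when it is done.

Besides the shell and the picture viewer there is one more tool, called as name([rows], argument=value, ...), one row to a line, values as JSON. apply_moves: Moves the arm, as the interface text tells. Its arguments: {"type":"object","properties":{"deltas":{"type":"array","items":{"type":"object","properties":{"tx":{"type":"number"},"ty":{"type":"number"},"tz":{"type":"number"},"turn":{"type":"number"},"gripper":{"type":"number"}}}},"newtons":{"type":"number"}},"required":["deltas"]}

```bash
mkdir -p pics; cat > h.py <<'E'
import numpy as np, cv2
from plant import r, capture, camera_info
from scipy.spatial.transform import Rotation as R
def cap(n,tag):
    s=r.get_state(); p,d=capture(n)
    cv2.imwrite(f'pics/{tag}.png',p[:,:,::-1]); np.savez(f'pics/{tag}.npz',p=p,d=d,tcp=s['tcp_pos'],rot=s['eef_rot'],n=n)
    return p,d
E
python3 - <<'E'
from h import *
s=r.get_state(); print(s)
for n in ('scene','top','wrist'): print(n,camera_info(n))
cap('scene','s0');cap('top','t0')
E
```

```text
{'time_s': 0.0, 'joints': array([-5.43108483e+01,  2.05919974e+01,  6.34420807e-01, -2.08442214e-02,
       -7.01363813e+01, -1.65052720e+01]), 'qd': array([ 0.00205436,  0.06004979, -0.11036121,  0.04078993,  0.04353798,
        0.02896972]), 'joint_torque': array([ 1.23708454e-03, -5.82721031e+01,  2.93056995e+01,  6.99707955e+00,
        6.86865402e-03, -1.83443558e-04]), 'tcp_pos': array([ 0.22160224, -0.63706041,  0.22091899]), 'eef_rot': array([-8.99043463e+01,  7.90900097e-03,  1.91767878e+01]), 'contact_force': array([ 0.72090333, -0.66306235, -0.63828073]), 'moment': array([ 0.01018352,  0.05621753, -0.00259906]), 'gripper_width': 0.0878957734927101}
scene {'K': array([[430.84481691,   0.        , 278.20332187],
       [  0.        , 430.84481691, 206.50072111],
       [  0.        ,   0.        ,   1.        ]]), 'eye': array([0.99659574, 0.65960524, 0.62827813]), 'orientation': array([ 56.0968384 ,   0.93235718, 143.96679161])}
top {'K': array([[413.65033167,   0.        , 281.338052  ],
       [  0.        , 413.65033167, 206.61768492],
       [  0.        ,   0.        ,   1.        ]]), 'eye': array([0.497781  , 0.02612473, 1.03441572]), 'orientation': array([  3.22799862,  -0.97832284, -89.55905084])}
wrist {'K': array([[312.72459527,   0.        , 279.85699198],
       [  0.        , 312.72459527, 209.08019389],
       [  0.        ,   0.        ,   1.        ]]), 'tool_from_camera': array([[-3.69398179e-04, -9.59258534e-01, -2.82529517e-01,
        -7.76083332e-02],
       [-7.98359184e-04,  2.82529729e-01, -9.59258211e-01,
        -1.63348873e-01],
       [ 9.99999613e-01, -1.28788202e-04, -8.70198828e-04,
        -1.06513271e-04],
       [ 0.00000000e+00,  0.00000000e+00,  0.00000000e+00,
         1.00000000e+00]])}
```

View pics/s0.png

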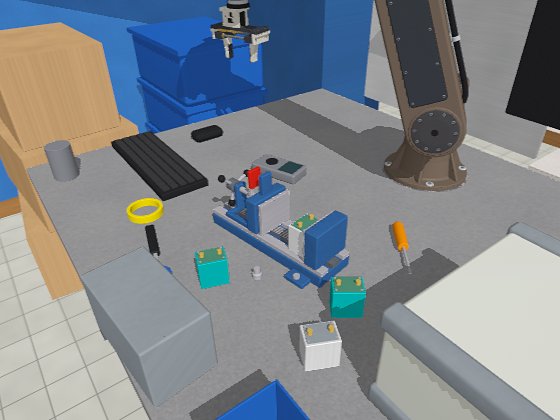

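View pics/t0.png

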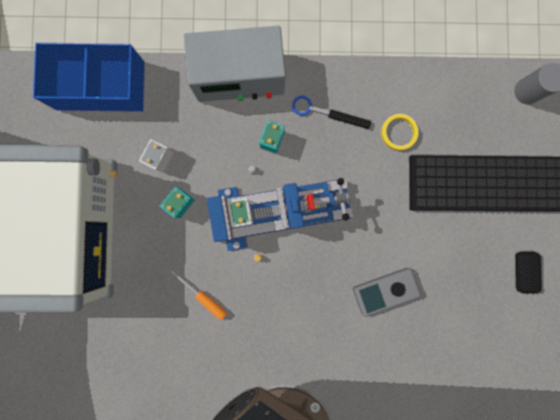

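In the top picture, the target is the module with the green lid on the vise bed at (241,212). The look-alikes are turquoise bodies at (272,136) and (177,202) and the grey-lid spare at (153,155). The vise closes toward image left, which is about world +y. Next I'll measure it and check the choice in a crop.

```bash
cat >> h.py <<'E'
def cloud(tag):
    z=np.load(f'pics/{tag}.npz'); n=str(z['n']); d=z['d'].astype(float); ci=camera_info(n); K=ci['K']
    v,u=np.mgrid[:d.shape[0],:d.shape[1]]
    P=np.stack([(u-K[0,2])/K[0,0]*d,-(v-K[1,2])/K[1,1]*d,-d],-1)
    if n=='wrist':
        T=ci['tool_from_camera']; P=P@T[:3,:3].T+T[:3,3]
        P=P@R.from_euler('xyz',z['rot'],degrees=True).as_matrix().T+z['tcp']
    else:
        P=P@R.from_euler('xyz',ci['orientation'],degrees=True).as_matrix().T+ci['eye']
    P[d==0]=np.nan
    return z['p'],P
E
python3 - <<'E'
from h import *
for t in('t0','s0'):
    p,P=cloud(t); 
    z=P[...,2]; print(t,'table',np.nanmedian(z[(abs(z)<.02)]))
p,P=cloud('t0')
hsv=cv2.cvtColor(p,cv2.COLOR_RGB2HSV)
def rep(nm,m):
    q=P[m]; q=q[~np.isnan(q).any(1)]; print(nm,len(q),np.round(np.median(q,0),4),np.round(q.min(0),3),np.round(q.max(0),3))
roi=np.zeros(z.shape,bool); roi[170:260,195:365]=1
H,S,V=[hsv[...,i].astype(int) for i in range(3)]
rep('red',roi&((H<8)|(H>172))&(S>150)&(V>100))
rep('green',roi&(H>45)&(H<85)&(S>60))
bl=roi&(H>100)&(H<125)&(S>100)
rep('blue low',bl&(P[...,2]<.06)); rep('blue fixedjaw',bl&(P[...,2]>.1)&(P[...,1]>.06))
for nm,m in (('fj',bl&(P[...,2]>.11)&(P[...,2]<.14)&(np.mgrid[:420,:560][1]<235)),('mj',bl&(P[...,2]>.11)&(P[...,2]<.14)&(np.mgrid[:420,:560][1]>270))):
    rep(nm,m)
    q=P[m][:,:2].astype(np.float32); print(cv2.minAreaRect(q))
rep('post',roi&(P[...,2]>.155))
rep('dark',roi&(V<60)&(P[...,2]>.05))
big=cv2.resize(p[165:265,190:370],None,fx=4.4,fy=4.4,interpolation=cv2.INTER_CUBIC); cv2.imwrite('pics/t0c.png',big[:,:,::-1])
q,_=cloud('s0'); big=cv2.resize(q[150:290,195:360],None,fx=4.2,fy=4.2,interpolation=cv2.INTER_CUBIC); cv2.imwrite('pics/s0c.png',big[:,:,::-1])
E
```

```text
t0 table 0.000510200599687094
s0 table 0.00046645174448406435
red 90 [ 0.5575 -0.0483  0.17  ] [ 0.543 -0.057  0.137] [ 0.574 -0.043  0.174]
green 240 [0.5373 0.1055 0.1076] [0.515 0.087 0.103] [0.562 0.124 0.112]
blue low 1013 [ 0.5497 -0.0393  0.0307] [ 0.45  -0.153  0.007] [0.613 0.166 0.06 ]
blue fixedjaw 613 [0.5229 0.1521 0.1252] [0.475 0.129 0.12 ] [0.571 0.175 0.131]
fj 613 [0.5229 0.1521 0.1252] [0.475 0.129 0.12 ] [0.571 0.175 0.131]
((0.521329402923584, 0.1525777131319046), (0.09792960435152054, 0.0316627211868763), 10.257184982299805)
mj 557 [ 0.5552 -0.015   0.1248] [ 0.502 -0.107  0.11 ] [0.6   0.005 0.14 ]
((0.5594264268875122, -0.05374389886856079), (0.09709285944700241, 0.10853889584541321), 10.317551612854004)
post 178 [ 0.5555 -0.043   0.1711] [ 0.538 -0.057  0.155] [ 0.576 -0.008  0.175]
dark 58 [ 0.5332 -0.1262  0.1232] [ 0.523 -0.138  0.116] [ 0.61  -0.112  0.143]
```

View pics/t0c.png

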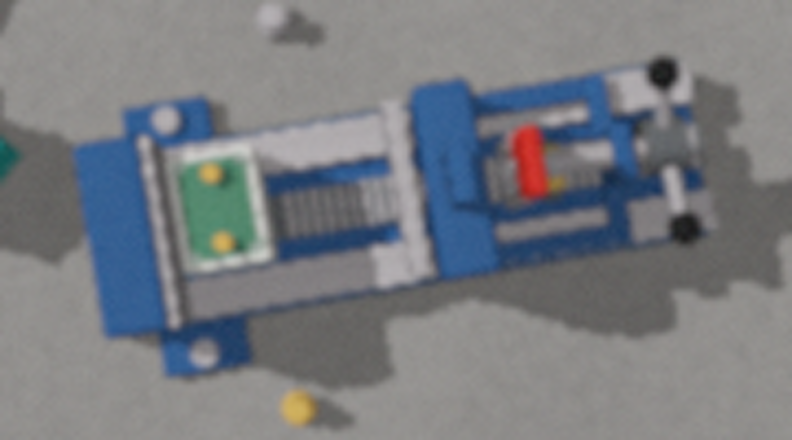

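View pics/s0c.png

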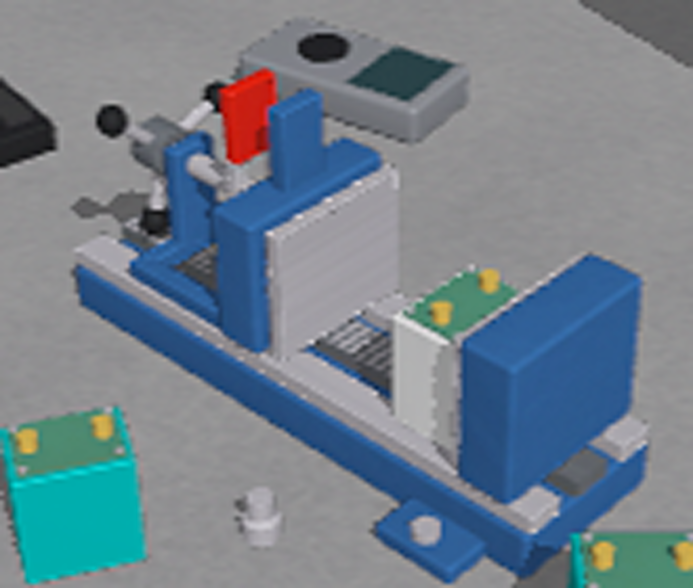

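The crop confirms the choice: an aluminium-white body with a green lid and two brass connectors, on the bed. Next I'll work out the vise frame, the post, lever and balls.

```bash
cat > m.py <<'E'
from h import *
import sys
yaw=np.radians(10.25)
C=np.array([[np.cos(yaw),np.sin(yaw)],[-np.sin(yaw),np.cos(yaw)]])
def rep(nm,P,m):
    q=P[m]; q=q[~np.isnan(q).any(1)]
    if len(q)<3: print(nm,len(q)); return
    w=np.c_[q[:,:2]@C.T,q[:,2]]
    print(nm,len(q),'world med',np.round(np.median(q,0),4),'| vise-rot med',np.round(np.median(w,0),4),'p3',np.round(np.percentile(w,3,0),4),'p97',np.round(np.percentile(w,97,0),4))
def run(tag,box=None):
    p,P=cloud(tag); H,S,V=[cv2.cvtColor(p,cv2.COLOR_RGB2HSV)[...,i].astype(int) for i in range(3)]
    W=P[...,:2]@C.T; z=P[...,2]
    ok=(P[...,0]>.43)&(P[...,0]<.68)&(P[...,1]>-.2)&(P[...,1]<.2)
    red=ok&((H<8)|(H>172))&(S>140)&(V>80); bl=ok&(H>100)&(H<125)&(S>90)
    rep('red all',P,red); rep('red top',P,red&(z>.164)); rep('post top',P,bl&(z>.164)); rep('post body',P,bl&(z>.14)&(z<.164))
    fj=bl&(z>.115)&(z<.135)&(P[...,1]>.1); rep('fj top',P,fj)
    rep('mj top',P,bl&(z>.115)&(z<.135)&(P[...,1]<.05)&(P[...,1]>-.06))
    rep('green',P,ok&(H>45)&(H<85)&(S>60)&(P[...,1]>.05)&(z>.09))
    grey=ok&(S<60); rep('pad top',P,grey&(z>.112)&(z<.13)&(P[...,1]>-.03)&(P[...,1]<.07)); rep('fjface top',P,grey&(z>.112)&(z<.13)&(P[...,1]>.1))
    dk=(ok&(V<60)&(S<110)&(P[...,1]<-.08)&(z>.04)).astype(np.uint8)
    n,l,st,ce=cv2.connectedComponentsWithStats(dk)
    for i in range(1,n):
        if st[i,4]>=8: print('px',ce[i].round(0)); rep('dark',P,l==i)
if __name__=='__main__':
    for t in sys.argv[1:]: print('==',t); run(t)
E
python3 m.py t0 s0
```

```text
== t0
red all 96 world med [ 0.5575 -0.0483  0.1698] | vise-rot med [ 0.5402 -0.147   0.1698] p3 [ 0.5256 -0.154   0.1415] p97 [ 0.5558 -0.1434  0.1737]
red top 71 world med [ 0.5588 -0.0503  0.1702] | vise-rot med [ 0.5411 -0.1485  0.1702] p3 [ 0.5263 -0.1533  0.1653] p97 [ 0.5558 -0.1443  0.1738]
post top 84 world med [ 0.5523 -0.0157  0.1721] | vise-rot med [ 0.5413 -0.1139  0.1721] p3 [ 0.5276 -0.1197  0.1682] p97 [ 0.5551 -0.1083  0.1745]
post body 10 world med [ 0.5459 -0.0113  0.1531] | vise-rot med [ 0.5352 -0.1083  0.1531] p3 [ 0.5265 -0.1148  0.1414] p97 [ 0.5485 -0.1081  0.1595]
fj top 626 world med [0.5229 0.152  0.1252] | vise-rot med [0.5409 0.0566 0.1252] p3 [0.4949 0.0424 0.1221] p97 [0.5862 0.0715 0.1283]
mj top 506 world med [ 0.5484 -0.0144  0.125 ] | vise-rot med [ 0.537  -0.1113  0.125 ] p3 [ 0.4945 -0.1275  0.1212] p97 [ 0.5865 -0.0989  0.1284]
green 240 world med [0.5373 0.1055 0.1076] | vise-rot med [0.5478 0.0085 0.1076] p3 [ 0.5276 -0.0069  0.1044] p97 [0.5683 0.0234 0.1105]
pad top 173 world med [0.5486 0.0094 0.1223] | vise-rot med [ 0.5417 -0.0884  0.1223
[... 1595 characters left out ...]
 [ 0.5432 -0.0823  0.1202] p3 [ 0.4966 -0.0955  0.1124] p97 [ 0.5842 -0.0798  0.1235]
fjface top 51 world med [0.5346 0.1366 0.1223] | vise-rot med [0.5501 0.0395 0.1223] p3 [0.4936 0.0377 0.1129] p97 [0.5881 0.0421 0.1239]
px [245. 172.]
dark 12 world med [ 0.5331 -0.1266  0.1193] | vise-rot med [ 0.5013 -0.2196  0.1193] p3 [ 0.4989 -0.2253  0.1155] p97 [ 0.5036 -0.2169  0.1233]
px [221. 178.]
dark 40 world med [ 0.6072 -0.1109  0.1362] | vise-rot med [ 0.5782 -0.2169  0.1362] p3 [ 0.5724 -0.2247  0.1282] p97 [ 0.5826 -0.2127  0.1404]
px [231. 202.]
dark 36 world med [ 0.5845 -0.1151  0.0584] | vise-rot med [ 0.5547 -0.2176  0.0584] p3 [ 0.5462 -0.2237  0.042 ] p97 [ 0.5586 -0.2127  0.0636]
```

```bash
cat > go.py <<'E'
# usage: go.py X Y z [yawrel]  (vise-rotated coords)
from m import *
def go(X,Y,z,yr=0,frame=True):
    s=r.get_state(); Rm=R.from_euler('xyz',s['eef_rot'],degrees=True)
    w=np.r_[C.T@[X,Y],z]; d=Rm.inv().apply(w-s['tcp_pos'])
    cur=s['eef_rot'][2]; 
    t=-np.radians((10.25+yr-cur+180)%360-180)
    print('t',round(s['time_s'],2),'viseXY',np.round(C@s['tcp_pos'][:2],4),'z',round(s['tcp_pos'][2],4),'rot',np.round(s['eef_rot'],2),'F',np.round(Rm.inv().apply(s['contact_force']),2),'w',round(s['gripper_width'],4))
    print('world',np.round(w,4),'d tool',np.round(d,4),'turn',round(t,4))
if __name__=='__main__': go(*map(float,sys.argv[1:]))
E
python3 go.py .541 -.1235 .25
```

```text
t 0.1 viseXY [ 0.1047 -0.6664] z 0.221 rot [-8.991e+01  1.000e-02  1.918e+01] F [-0.75 -0.21  0.59] w 0.0875
world [ 0.5543 -0.0253  0.25  ] d tool [ 0.5152 -0.0284  0.4687] turn 0.1558
```

apply_moves([
  {"tx": 0.515, "ty": -0.028, "tz": 0.469, "turn": 0.156, "gripper": 0.07},
  {"tx": 0.515, "ty": -0.028, "tz": 0.469, "turn": 0.156},
  {"tx": 0.515, "ty": -0.028, "tz": 0.469, "turn": 0.156},
  {"tx": 0.515, "ty": -0.028, "tz": 0.469, "turn": 0.156},
  {"tx": 0.515, "ty": -0.028, "tz": 0.469, "turn": 0.156},
])

```text
invalid input at $.deltas[1]: expected keys tx, ty, tz, turn, gripper
```

```bash
python3 go.py .541 -.1235 .25
```

```text
t 0.1 viseXY [ 0.1047 -0.6664] z 0.221 rot [-8.991e+01  1.000e-02  1.918e+01] F [-0.75 -0.21  0.59] w 0.0875
world [ 0.5543 -0.0253  0.25  ] d tool [ 0.5152 -0.0284  0.4687] turn 0.1558
```

apply_moves([
  {"tx": 0.515, "ty": -0.028, "tz": 0.469, "turn": 0.156, "gripper": 0.07},
  {"tx": 0.515, "ty": -0.028, "tz": 0.469, "turn": 0.156, "gripper": 0.07},
  {"tx": 0.515, "ty": -0.028, "tz": 0.469, "turn": 0.156, "gripper": 0.07},
  {"tx": 0.515, "ty": -0.028, "tz": 0.469, "turn": 0.156, "gripper": 0.07},
  {"tx": 0.515, "ty": -0.028, "tz": 0.469, "turn": 0.156, "gripper": 0.07},
])

```text
time_s: 0.6
tcp_pos: [0.341, -0.4166, 0.2317]
eef_rot: [-90.0, 0.0, 10.2]
contact_force: [1.3, -0.5, 0.6]
gripper_width: 0.0703
```

```bash
python3 go.py .541 -.1235 .25
```

```text
t 0.6 viseXY [ 0.2614 -0.4707] z 0.2317 rot [-8.998e+01  1.000e-02  1.022e+01] F [ 1.2  -0.61 -0.72] w 0.0703
world [ 0.5543 -0.0253  0.25  ] d tool [ 0.2794 -0.0183  0.3473] turn -0.0004
```

apply_moves([
  {"tx": 0.279, "ty": -0.018, "tz": 0.347, "turn": 0, "gripper": 0.07},
  {"tx": 0.279, "ty": -0.018, "tz": 0.347, "turn": 0, "gripper": 0.07},
  {"tx": 0.279, "ty": -0.018, "tz": 0.347, "turn": 0, "gripper": 0.07},
  {"tx": 0.279, "ty": -0.018, "tz": 0.347, "turn": 0, "gripper": 0.07},
  {"tx": 0.279, "ty": -0.018, "tz": 0.347, "turn": 0, "gripper": 0.07},
])

```text
time_s: 1.1
tcp_pos: [0.4604, -0.1971, 0.2421]
eef_rot: [-90.0, -0.0, 10.2]
contact_force: [2.0, -0.4, -0.3]
gripper_width: 0.0697
```

```bash
python3 go.py .541 -.1235 .25
```

```text
t 1.1 viseXY [ 0.418  -0.2758] z 0.2421 rot [-9.000e+01 -1.000e-02  1.025e+01] F [ 1.91  0.32 -0.72] w 0.0697
world [ 0.5543 -0.0253  0.25  ] d tool [ 0.123  -0.0079  0.1524] turn -0.0001
```

apply_moves([
  {"tx": 0.123, "ty": -0.008, "tz": 0.152, "turn": 0, "gripper": 0.07},
  {"tx": 0.123, "ty": -0.008, "tz": 0.152, "turn": 0, "gripper": 0.07},
  {"tx": 0.123, "ty": -0.008, "tz": 0.152, "turn": 0, "gripper": 0.07},
  {"tx": 0.123, "ty": -0.008, "tz": 0.152, "turn": 0, "gripper": 0.07},
  {"tx": 0.123, "ty": -0.008, "tz": 0.152, "turn": 0, "gripper": 0.07},
])

```text
time_s: 1.6
tcp_pos: [0.5561, -0.0235, 0.2493]
eef_rot: [-90.0, 0.0, 10.5]
contact_force: [0.0, -0.3, -0.6]
gripper_width: 0.0701
```

```bash
python3 - <<'E'
from h import *
cap('wrist','w1')
E
python3 m.py w1; python3 go.py .541 -.1235 .148
```

```text
== w1
red all 640 world med [ 0.5543 -0.0494  0.1704] | vise-rot med [ 0.5365 -0.1471  0.1704] p3 [ 0.524  -0.1527  0.1381] p97 [ 0.5536 -0.1432  0.1723]
red top 453 world med [ 0.5561 -0.05    0.1709] | vise-rot med [ 0.5384 -0.1483  0.1709] p3 [ 0.5243 -0.1528  0.1663] p97 [ 0.5541 -0.1441  0.1724]
post top 548 world med [ 0.5511 -0.0162  0.1723] | vise-rot med [ 0.5395 -0.114   0.1723] p3 [ 0.5262 -0.1196  0.1686] p97 [ 0.5541 -0.1083  0.1735]
post body 92 world med [ 0.5379 -0.0188  0.1529] | vise-rot med [ 0.5261 -0.1143  0.1529] p3 [ 0.5257 -0.1196  0.1402] p97 [ 0.5274 -0.1088  0.1632]
fj top 3444 world med [0.5172 0.1498 0.1254] | vise-rot med [0.5354 0.0552 0.1254] p3 [0.4926 0.0407 0.1234] p97 [0.5843 0.0708 0.1268]
mj top 2475 world med [ 0.537  -0.0183  0.1253] | vise-rot med [ 0.5252 -0.114   0.1253] p3 [ 0.4924 -0.1277  0.1224] p97 [ 0.5846 -0.0991  0.1268]
green 1362 world med [0.5357 0.1034 0.1075] | vise-rot med [0.546  0.0062 0.1075] p3 [ 0.5227 -0.0091  0.1062] p97 [0.5684 0.0244 0.109 ]
pad top 1011 world med [0.5474 0.0081 0.1224] | vise-rot med [ 0.5402 -0.089   0.1224] p3 [ 0.4979 -0.1278  0.1149] p97 [ 0.5865 -0.084   0.124 ]
fjface top 1044 world med [0.5226 0.1316 0.1214] | vise-rot med [0.5376 0.0359 0.1214] p3 [0.4942 0.0349 0.1128] p97 [0.5865 0.0401 0.1237]
px [170. 146.]
dark 34 world med [ 0.5228 -0.1331  0.1197] | vise-rot med [ 0.4909 -0.2243  0.1197] p3 [ 0.4897 -0.2279  0.1159] p97 [ 0.4941 -0.2186  0.1216]
px [ 41. 313.]
dark 8379 world med [ 0.5365 -0.087   0.344 ] | vise-rot med [ 0.5122 -0.181   0.344 ] p3 [ 0.5036 -0.1905  0.3289] p97 [ 0.5236 -0.1739  0.3629]
t 1.65 viseXY [ 0.5414 -0.1236] z 0.2492 rot [-9.000e+01  7.000e-02  1.044e+01] F [-1.19  0.7  -0.4 ] w 0.0706
world [ 0.5543 -0.0253  0.148 ] d tool [-3.000e-04  1.012e-01  1.000e-04] turn 0.0033
```

View pics/w1.png

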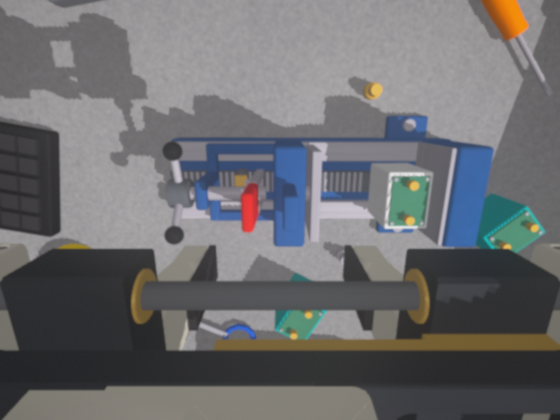

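The wrist picture shows the red lever at (250,207) behind the post on the moving jaw at (290,190), and the module in the vise at (407,200). The post centre is at vise Y -0.114 and the lever's outer face at -0.153, so I'll descend astride both.

apply_moves([
  {"tx": -0.001, "ty": 0.04, "tz": -0.003, "turn": 0, "gripper": 0.07},
  {"tx": -0.001, "ty": 0.07, "tz": -0.003, "turn": 0, "gripper": 0.07},
  {"tx": -0.001, "ty": 0.09, "tz": -0.003, "turn": 0, "gripper": 0.07},
  {"tx": -0.001, "ty": 0.1, "tz": -0.003, "turn": 0, "gripper": 0.07},
  {"tx": -0.001, "ty": 0.1, "tz": -0.003, "turn": 0, "gripper": 0.07},
])

```text
time_s: 2.15
tcp_pos: [0.5526, -0.0316, 0.1488]
eef_rot: [-90.0, 0.1, 10.2]
contact_force: [0.5, -0.1, 0.8]
gripper_width: 0.0703
```

```bash
python3 go.py .54 -.1265 .149; python3 - <<'E'
from h import *
cap('scene','s1'); q=cv2.resize(cloud('s1')[0][100:290,175:400],None,fx=3.1,fy=3.1,interpolation=cv2.INTER_CUBIC); cv2.imwrite('pics/s1c.png',q[:,:,::-1])
E
```

```text
t 2.15 viseXY [ 0.5381 -0.1294] z 0.1488 rot [-90.01   0.15  10.19] F [ 0.42 -0.83 -0.21] w 0.0703
world [ 0.5539 -0.0284  0.149 ] d tool [ 0.0019 -0.0002  0.0029] turn -0.001
```

View pics/s1c.png

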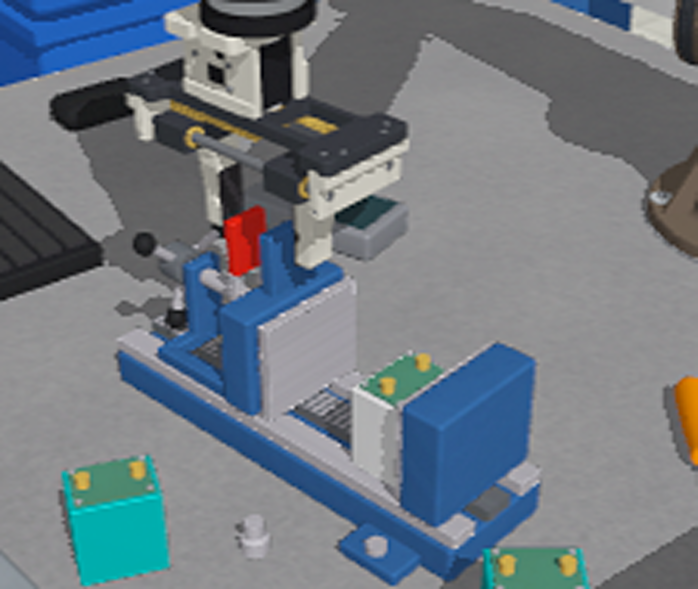

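The fingers straddle post and lever. Now squeeze.

apply_moves([
  {"tx": 0.002, "ty": 0, "tz": 0.003, "turn": 0, "gripper": 0.05},
  {"tx": 0.002, "ty": 0, "tz": 0.004, "turn": 0, "gripper": 0.04},
  {"tx": 0.002, "ty": 0, "tz": 0.005, "turn": 0, "gripper": 0.028},
  {"tx": 0.002, "ty": 0, "tz": 0.006, "turn": 0, "gripper": 0.028},
  {"tx": 0.002, "ty": 0, "tz": 0.006, "turn": 0, "gripper": 0.028},
], newtons=30)

```text
time_s: 2.7
tcp_pos: [0.5554, -0.0242, 0.1512]
eef_rot: [-90.0, -0.1, 10.3]
contact_force: [-0.3, 2.2, 6.2]
gripper_width: 0.0358
```

```bash
python3 go.py .54 -.1235 .149
```

```text
t 2.7 viseXY [ 0.5422 -0.1226] z 0.1512 rot [-90.    -0.13  10.27] F [ 0.06 -6.16  2.19] w 0.0358
world [ 0.5534 -0.0254  0.149 ] d tool [-0.0022  0.0022 -0.0009] turn 0.0003
```

apply_moves([
  {"tx": 0, "ty": 0, "tz": 0, "turn": 0, "gripper": 0.028},
  {"tx": 0, "ty": 0, "tz": 0, "turn": 0, "gripper": 0.028},
  {"tx": 0, "ty": 0, "tz": 0, "turn": 0, "gripper": 0.028},
])

```text
time_s: 3.0
tcp_pos: [0.5554, -0.0241, 0.1512]
eef_rot: [-90.0, -0.1, 10.3]
contact_force: [-0.4, 1.3, 5.4]
gripper_width: 0.03
```

```bash
python3 go.py .54 -.1235 .149
```

```text
t 3.0 viseXY [ 0.5422 -0.1226] z 0.1512 rot [-90.    -0.13  10.28] F [-0.19 -5.42  1.4 ] w 0.03
world [ 0.5534 -0.0254  0.149 ] d tool [-0.0022  0.0022 -0.0009] turn 0.0006
```

Lever fully pressed (width about 30–31 mm). Slide the jaw, coarse first.

apply_moves([
  {"tx": 0, "ty": 0, "tz": 0.008, "turn": 0, "gripper": 0.028},
  {"tx": 0, "ty": 0, "tz": 0.019, "turn": 0, "gripper": 0.028},
  {"tx": 0, "ty": 0, "tz": 0.03, "turn": 0, "gripper": 0.028},
  {"tx": 0, "ty": 0, "tz": 0.041, "turn": 0, "gripper": 0.028},
  {"tx": 0, "ty": 0, "tz": 0.05, "turn": 0, "gripper": 0.028},
])

```text
time_s: 3.5
tcp_pos: [0.5464, 0.0251, 0.1512]
eef_rot: [-90.0, -0.1, 10.3]
contact_force: [1.0, -2.5, 5.6]
gripper_width: 0.03
```

```bash
python3 go.py .54 -.0495 .150;  python3 - <<'E'
from h import *
cap('top','t1')
E
python3 m.py t1 | grep -E 'top|green'
```

```text
t 3.5 viseXY [ 0.5421 -0.0725] z 0.1512 rot [-90.03  -0.12  10.28] F [ 0.53 -5.58 -2.65] w 0.03
world [0.5402 0.0474 0.15  ] d tool [-0.0021  0.0012  0.023 ] turn 0.0006
red top 0
post top 9 world med [ 0.5395 -0.0699  0.2653] | vise-rot med [ 0.5177 -0.168   0.2653] p3 [ 0.4823 -0.1692  0.2636] p97 [ 0.5459 -0.0221  0.5373]
fj top 0
mj top 0
green 4 world med [0.5426 0.1436 0.5476] | vise-rot med [0.5593 0.0447 0.5476] p3 [0.558  0.0407 0.5449] p97 [0.5606 0.0492 0.5486]
pad top 0
fjface top 0
```

apply_moves([
  {"tx": 0, "ty": 0, "tz": 0.004, "turn": 0, "gripper": 0.028},
  {"tx": 0, "ty": 0, "tz": 0.008, "turn": 0, "gripper": 0.028},
  {"tx": 0, "ty": 0, "tz": 0.011, "turn": 0, "gripper": 0.028},
  {"tx": 0, "ty": 0, "tz": 0.014, "turn": 0, "gripper": 0.028},
  {"tx": 0, "ty": 0, "tz": 0.016, "turn": 0, "gripper": 0.028},
])

```text
time_s: 4.05
tcp_pos: [0.5435, 0.0407, 0.1512]
eef_rot: [-90.0, -0.1, 10.3]
contact_force: [-0.1, -2.0, 6.5]
gripper_width: 0.0299
```

apply_moves([
  {"tx": 0, "ty": 0, "tz": 0.001, "turn": 0, "gripper": 0.028},
  {"tx": 0, "ty": 0, "tz": 0.002, "turn": 0, "gripper": 0.028},
  {"tx": 0, "ty": 0, "tz": 0.003, "turn": 0, "gripper": 0.028},
])

```text
time_s: 4.35
tcp_pos: [0.543, 0.0435, 0.1512]
eef_rot: [-90.0, -0.1, 10.3]
contact_force: [1.0, -1.5, 6.7]
gripper_width: 0.0299
```

apply_moves([
  {"tx": 0, "ty": 0, "tz": 0.001, "turn": 0, "gripper": 0.028},
  {"tx": 0, "ty": 0, "tz": 0.002, "turn": 0, "gripper": 0.028},
])

```text
time_s: 4.55
tcp_pos: [0.5427, 0.0452, 0.1512]
eef_rot: [-90.0, -0.1, 10.3]
contact_force: [0.9, -3.7, 5.0]
gripper_width: 0.0299
```

apply_moves([
  {"tx": 0, "ty": 0, "tz": 0.0005, "turn": 0, "gripper": 0.028},
  {"tx": 0, "ty": 0, "tz": 0.001, "turn": 0, "gripper": 0.028},
])

```text
time_s: 4.75
tcp_pos: [0.5426, 0.0461, 0.1512]
eef_rot: [-90.0, -0.1, 10.3]
contact_force: [-0.1, -2.5, 5.9]
gripper_width: 0.0299
```

apply_moves([
  {"tx": 0, "ty": 0, "tz": 0.0005, "turn": 0, "gripper": 0.028},
  {"tx": 0, "ty": 0, "tz": 0.001, "turn": 0, "gripper": 0.028},
])

```text
time_s: 4.95
tcp_pos: [0.5423, 0.0471, 0.1512]
eef_rot: [-90.0, -0.1, 10.3]
contact_force: [1.0, -3.1, 5.3]
gripper_width: 0.03
```

```bash
python3 - <<'E'
from h import *
cap('wrist','w2')
E
python3 go.py .54 -.0495 .150; python3 m.py w2 | grep -E 'top|green'
```

```text
t 5.0 viseXY [ 0.5421 -0.0501] z 0.1512 rot [-90.04  -0.11  10.28] F [-0.44 -6.08 -3.12] w 0.0296
world [0.5402 0.0474 0.15  ] d tool [-0.0021  0.0012  0.0006] turn 0.0005
red top 792 world med [0.5353 0.0361 0.1703] | vise-rot med [ 0.5332 -0.0598  0.1703] p3 [ 0.524  -0.0643  0.1662] p97 [ 0.5445 -0.0553  0.1717]
post top 998 world med [0.5314 0.0543 0.1722] | vise-rot med [ 0.5326 -0.0413  0.1722] p3 [ 0.5024 -0.0472  0.1661] p97 [ 0.5434 -0.0039  0.228 ]
fj top 4760 world med [0.4998 0.1472 0.1254] | vise-rot med [0.518  0.0561 0.1254] p3 [0.4915 0.0407 0.1228] p97 [0.5495 0.0711 0.1267]
mj top 2024 world med [0.5148 0.0443 0.1252] | vise-rot med [ 0.5143 -0.0502  0.1252] p3 [ 0.4915 -0.0553  0.1221] p97 [ 0.5621 -0.0405  0.1267]
green 1976 world med [0.5294 0.1066 0.1076] | vise-rot med [0.54   0.0103 0.1076] p3 [ 0.5224 -0.0058  0.1064] p97 [0.554  0.0283 0.1087]
pad top 188 world med [0.5261 0.032  0.1217] | vise-rot med [ 0.523  -0.0621  0.1217] p3 [ 0.496  -0.0688  0.1129] p97 [ 0.5398 -0.0192  0.1284]
fjface top 1207 world med [0.5043 0.1284 0.1216] | vise-rot med [0.5189 0.0359 0.1216] p3 [0.4934 0.0351 0.1126] p97 [0.5474 0.04   0.1235]
```

View pics/w2.png

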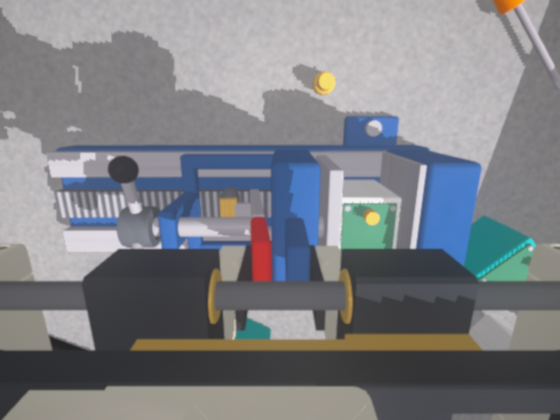

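The pad at (332,205) is on the module at (370,215), which has moved about 4 mm toward the fixed face at (402,210). About 2 mm remain.

apply_moves([
  {"tx": 0, "ty": 0, "tz": 0.0005, "turn": 0, "gripper": 0.028},
  {"tx": 0, "ty": 0, "tz": 0.001, "turn": 0, "gripper": 0.028},
])

```text
time_s: 5.2
tcp_pos: [0.5422, 0.0481, 0.1512]
eef_rot: [-90.0, -0.1, 10.3]
contact_force: [1.5, -3.2, 5.7]
gripper_width: 0.0301
```

apply_moves([
  {"tx": 0, "ty": 0, "tz": 0.0005, "turn": 0, "gripper": 0.028},
  {"tx": 0, "ty": 0, "tz": 0.0005, "turn": 0, "gripper": 0.028},
])

```text
time_s: 5.4
tcp_pos: [0.5421, 0.0486, 0.1512]
eef_rot: [-90.0, -0.1, 10.3]
contact_force: [0.5, -2.1, 5.8]
gripper_width: 0.0297
```

apply_moves([
  {"tx": 0, "ty": 0, "tz": 0.0005, "turn": 0, "gripper": 0.028},
  {"tx": 0, "ty": 0, "tz": 0.0005, "turn": 0, "gripper": 0.028},
])

```text
time_s: 5.6
tcp_pos: [0.542, 0.0489, 0.1512]
eef_rot: [-90.1, -0.1, 10.3]
contact_force: [1.6, -4.5, 5.3]
gripper_width: 0.0299
```

```bash
cd .;python3 go.py .54 -.0495 .150
```

```text
t 5.6 viseXY [ 0.5421 -0.0483] z 0.1512 rot [-90.06  -0.1   10.29] F [ 0.79 -5.28 -4.7 ] w 0.0299
world [0.5402 0.0474 0.15  ] d tool [-0.0021  0.0012 -0.0012] turn 0.0006
```

apply_moves([
  {"tx": 0, "ty": 0, "tz": 0.0005, "turn": 0, "gripper": 0.028},
  {"tx": 0, "ty": 0, "tz": 0.0005, "turn": 0, "gripper": 0.028},
])

```text
time_s: 5.8
tcp_pos: [0.542, 0.049, 0.1512]
eef_rot: [-90.1, -0.1, 10.3]
contact_force: [2.6, -7.1, 4.0]
gripper_width: 0.0303
```

```bash
cd .;python3 go.py .54 -.0495 .150
```

```text
t 5.8 viseXY [ 0.5421 -0.0483] z 0.1512 rot [-90.1   -0.1   10.28] F [ 1.35 -4.01 -7.42] w 0.0303
world [0.5402 0.0474 0.15  ] d tool [-0.0021  0.0012 -0.0012] turn 0.0005
```

apply_moves([
  {"tx": 0, "ty": 0, "tz": 0.0005, "turn": 0, "gripper": 0.028},
  {"tx": 0, "ty": 0, "tz": 0.0005, "turn": 0, "gripper": 0.028},
])

```text
time_s: 6.0
tcp_pos: [0.542, 0.0491, 0.1512]
eef_rot: [-90.1, -0.1, 10.3]
contact_force: [3.1, -9.8, 4.6]
gripper_width: 0.0297
```

```bash
cd .;python3 go.py .54 -.0495 .150
```

```text
t 6.0 viseXY [ 0.5421 -0.0481] z 0.1512 rot [-90.13  -0.1   10.28] F [  1.31  -4.57 -10.18] w 0.0297
world [0.5402 0.0474 0.15  ] d tool [-0.0021  0.0012 -0.0014] turn 0.0005
```

apply_moves([
  {"tx": 0, "ty": 0, "tz": 0.0005, "turn": 0, "gripper": 0.028},
  {"tx": 0, "ty": 0, "tz": 0.0008, "turn": 0, "gripper": 0.028},
  {"tx": 0, "ty": 0, "tz": 0.0008, "turn": 0, "gripper": 0.028},
])

```text
time_s: 6.3
tcp_pos: [0.5419, 0.0492, 0.1512]
eef_rot: [-90.2, -0.1, 10.3]
contact_force: [4.9, -11.7, 4.2]
gripper_width: 0.0298
```

```bash
cd .;python3 go.py .54 -.0495 .150; python3 - <<'E'
from h import *
cap('wrist','w3')
E
python3 m.py w3 | grep -E 'top|green'
```

```text
t 6.3 viseXY [ 0.542 -0.048] z 0.1512 rot [-9.018e+01 -8.000e-02  1.027e+01] F [  2.76  -4.12 -12.4 ] w 0.0298
world [0.5402 0.0474 0.15  ] d tool [-0.002   0.0012 -0.0015] turn 0.0004
red top 797 world med [0.5351 0.0382 0.1701] | vise-rot med [ 0.5333 -0.0576  0.1701] p3 [ 0.524  -0.0622  0.1662] p97 [ 0.5445 -0.0532  0.1716]
post top 1012 world med [0.5312 0.0562 0.1721] | vise-rot med [ 0.5327 -0.0393  0.1721] p3 [ 0.5025 -0.0454  0.1652] p97 [ 0.5437 -0.0024  0.2279]
fj top 4718 world med [0.4996 0.147  0.1254] | vise-rot med [0.5177 0.0559 0.1254] p3 [0.4916 0.0407 0.1229] p97 [0.5478 0.071  0.1266]
mj top 1703 world med [0.5132 0.045  0.1251] | vise-rot med [ 0.5127 -0.0487  0.1251] p3 [ 0.4915 -0.0538  0.1218] p97 [ 0.5574 -0.0402  0.1265]
green 1968 world med [0.529  0.1083 0.1075] | vise-rot med [0.54   0.0121 0.1075] p3 [ 0.5224 -0.004   0.1064] p97 [0.5539 0.0298 0.1086]
pad top 128 world med [0.526  0.0315 0.1222] | vise-rot med [ 0.5231 -0.0626  0.1222] p3 [ 0.4986 -0.0669  0.113 ] p97 [ 0.5411 -0.054   0.128 ]
fjface top 1176 world med [0.504  0.1285 0.1216] | vise-rot med [0.5189 0.0359 0.1216] p3 [0.4934 0.0351 0.1126] p97 [0.5474 0.04   0.1235]
```

View pics/w3.png

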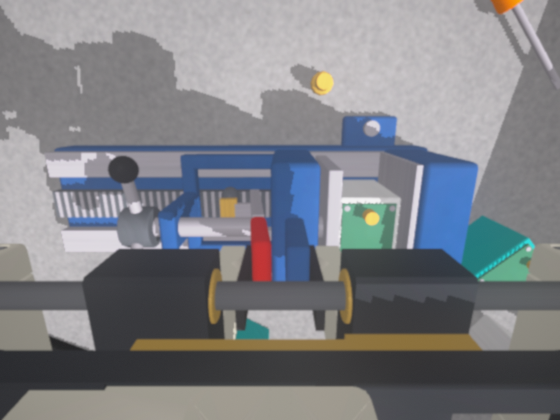

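The module sits flush, with its centre at 0.0121 against 0.0125 expected, and the contact press is about 10 N. Release the lever slowly.

apply_moves([
  {"tx": 0, "ty": 0, "tz": 0, "turn": 0, "gripper": 0.034},
  {"tx": 0, "ty": 0, "tz": 0, "turn": 0, "gripper": 0.038},
  {"tx": 0, "ty": 0, "tz": 0, "turn": 0, "gripper": 0.043},
  {"tx": 0, "ty": 0, "tz": 0, "turn": 0, "gripper": 0.05},
  {"tx": 0, "ty": 0, "tz": -0.005, "turn": 0, "gripper": 0.07},
])

```text
time_s: 6.85
tcp_pos: [0.5426, 0.0453, 0.1511]
eef_rot: [-90.1, -0.1, 10.3]
contact_force: [1.4, -0.7, 0.7]
gripper_width: 0.0528
```

apply_moves([
  {"tx": 0, "ty": 0, "tz": 0, "turn": 0, "gripper": 0.07},
  {"tx": 0, "ty": 0, "tz": 0, "turn": 0, "gripper": 0.07},
])

```text
time_s: 7.05
tcp_pos: [0.5414, 0.0463, 0.1499]
eef_rot: [-90.0, 0.0, 10.2]
contact_force: [-0.3, -0.0, -0.5]
gripper_width: 0.0676
```

```bash
cd .;python3 go.py .54 -.0515 .24; python3 - <<'E'
from h import *
cap('wrist','w4')
E
python3 m.py w4 | grep -E 'top|green'
```

```text
t 7.05 viseXY [ 0.541  -0.0508] z 0.1499 rot [-8.997e+01  2.000e-02  1.022e+01] F [-0.34  0.48  0.03] w 0.0676
world [0.5405 0.0454 0.24  ] d tool [-0.0011 -0.0901 -0.0007] turn -0.0005
red top 758 world med [0.537  0.0223 0.1708] | vise-rot med [ 0.5324 -0.0736  0.1708] p3 [ 0.524  -0.0782  0.165 ] p97 [ 0.5425 -0.0696  0.1722]
post top 914 world med [0.5304 0.056  0.1722] | vise-rot med [ 0.5318 -0.0394  0.1722] p3 [ 0.5017 -0.0453  0.1657] p97 [ 0.5419 -0.0021  0.2263]
fj top 4484 world med [0.4977 0.1462 0.1254] | vise-rot med [0.5158 0.0551 0.1254] p3 [0.4914 0.0407 0.1225] p97 [0.5436 0.0708 0.1267]
mj top 1751 world med [0.5136 0.045  0.1252] | vise-rot med [ 0.5131 -0.0489  0.1252] p3 [ 0.4915 -0.0539  0.1218] p97 [ 0.5569 -0.0404  0.1267]
green 2007 world med [0.5291 0.1111 0.1075] | vise-rot med [0.5399 0.0158 0.1075] p3 [ 0.5222 -0.004   0.1063] p97 [0.5604 0.0302 0.1087]
pad top 192 world med [0.5281 0.0242 0.1217] | vise-rot med [ 0.5234 -0.0701  0.1217] p3 [ 0.4991 -0.0764  0.113 ] p97 [ 0.5678 -0.054   0.1288]
fjface top 1195 world med [0.5034 0.1283 0.1215] | vise-rot med [0.5182 0.0358 0.1215] p3 [0.4934 0.035  0.1127] p97 [0.546  0.0399 0.1235]
```

View pics/w4.png

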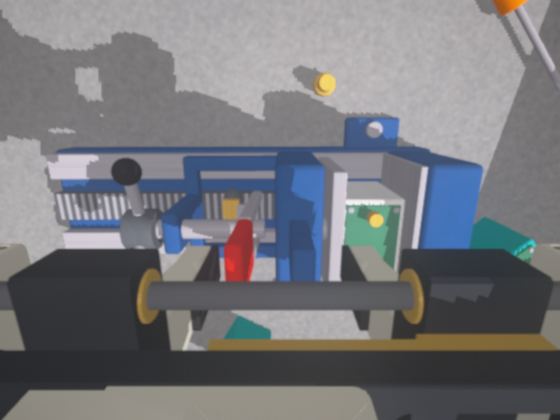

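Lever is back at rest and the jaw is held. Now lift.

apply_moves([
  {"tx": 0, "ty": -0.05, "tz": 0, "turn": 0, "gripper": 0.07},
  {"tx": 0, "ty": -0.1, "tz": 0, "turn": 0, "gripper": 0.04},
  {"tx": 0, "ty": -0.1, "tz": -0.04, "turn": 0, "gripper": 0.0},
  {"tx": 0, "ty": -0.1, "tz": -0.09, "turn": 0, "gripper": 0.0},
  {"tx": 0, "ty": -0.1, "tz": -0.096, "turn": 0, "gripper": 0.0},
])

```text
time_s: 7.6
tcp_pos: [0.559, -0.0512, 0.2501]
eef_rot: [-90.0, -0.0, 10.1]
contact_force: [0.5, -0.0, -0.2]
gripper_width: 0.0436
```

```bash
cd .;python3 go.py .581 -.147 .25; python3 - <<'E'
from h import *
print(r.get_state()['joints'])
cap('wrist','w5');cap('scene','s5')
E
python3 m.py w5; python3 m.py s5 | grep -A20 px
```

```text
t 7.6 viseXY [ 0.541  -0.1499] z 0.2501 rot [-9.001e+01 -1.000e-02  1.012e+01] F [ 0.51  0.2  -0.1 ] w 0.0436
world [ 0.5979 -0.0413  0.25  ] d tool [0.04   0.0001 0.003 ] turn -0.0023
[ 1.47485463e+01  8.84627238e+00 -1.13937617e+01  8.68237691e-03
 -6.97546036e+01 -9.46333607e+01]
== w5
red all 842 world med [0.5426 0.0197 0.1695] | vise-rot med [ 0.5375 -0.0775  0.1695] p3 [ 0.524  -0.0797  0.1359] p97 [ 0.5546 -0.0705  0.1723]
red top 520 world med [0.544  0.0211 0.1709] | vise-rot med [ 0.539  -0.0761  0.1709] p3 [ 0.5243 -0.0798  0.1654] p97 [ 0.5551 -0.0708  0.1725]
post top 631 world med [0.5379 0.0549 0.1721] | vise-rot med [ 0.5392 -0.0417  0.1721] p3 [ 0.5259 -0.0458  0.1652] p97 [ 0.5536 -0.0349  0.1737]
post body 428 world med [0.5365 0.0516 0.1528] | vise-rot med [ 0.537  -0.0454  0.1528] p3 [ 0.5258 -0.0459  0.1409] p97 [ 0.5538 -0.0374  0.1635]
fj top 3443 world med [0.5173 0.1495 0.1255] | vise-rot med [0.5357 0.055  0.1255] p3 [0.4926 0.0406 0.1234] p97 [0.5847 0.0707 0.1269]
mj top 1049 world med [0.5157 0.044  0.1251] | vise-rot med [ 0.5153 -0.0503  0.1251] p3 [ 
[... 414 characters left out ...]
 0.1211] p3 [0.4945 0.0348 0.1125] p97 [0.5861 0.0401 0.1237]
px [104. 328.]
dark 17371 world med [ 0.5386 -0.098   0.3452] | vise-rot med [ 0.514  -0.192   0.3452] p3 [ 0.5012 -0.2068  0.3342] p97 [ 0.5207 -0.1758  0.3637]
px [220.  78.]
dark 80 world med [ 0.5881 -0.107   0.3622] | vise-rot med [ 0.5624 -0.2106  0.3622] p3 [ 0.5361 -0.2405  0.3543] p97 [ 0.5658 -0.1864  0.364 ]
px [207.  80.]
dark 20 world med [ 0.6087 -0.1223  0.3592] | vise-rot med [ 0.5771 -0.2287  0.3592] p3 [ 0.576  -0.2366  0.3551] p97 [ 0.5794 -0.2225  0.3635]
px [220.  96.]
dark 37 world med [ 0.6024 -0.0878  0.3346] | vise-rot med [ 0.5769 -0.1935  0.3346] p3 [ 0.5751 -0.2007  0.3271] p97 [ 0.5782 -0.1872  0.3417]
```

View pics/w5.png

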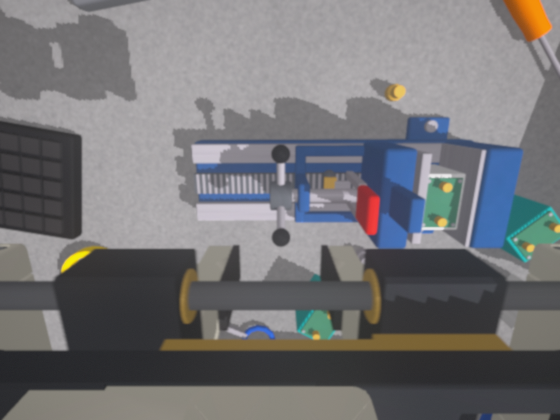

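The balls are at (281,154) on the robot side and (281,238) on the far, +x side. The lever at (367,210) is at rest, and the module at (440,203) is between the pads.

```bash
python3 - <<'E'
from m import *
p,P=cloud('w5'); V=p.max(-1)
for (u,v) in ((281,154),(281,238),(281,196)):
    m=np.zeros(V.shape,bool); m[v-9:v+10,u-9:u+10]=1
    if v!=196: m&=(V<70)
    else: m&=(P[...,2]>.1)
    m&=(P[...,2]>.08)&(P[...,2]<.17); rep(str((u,v)),P,m); print(np.nanmax(P[...,2][m]))
p,P=cloud('s5'); cv2.imwrite('pics/s5c.png',cv2.resize(p[130:270,200:370],None,fx=4,fy=4,interpolation=cv2.INTER_CUBIC)[:,:,::-1])
# module yaw & jaw yaw
p,P=cloud('w5'); H,S,V=[cv2.cvtColor(p,cv2.COLOR_RGB2HSV)[...,i].astype(int) for i in range(3)]
for nm,m in (('lid',(H>45)&(H<85)&(S>60)&(P[...,1]>.05)&(P[...,2]>.1)&(P[...,0]>.45)&(P[...,0]<.62)),('fj',(H>100)&(H<125)&(S>90)&(P[...,2]>.115)&(P[...,2]<.135)&(P[...,1]>.1))):
    print(nm,cv2.minAreaRect(P[m][:,:2].astype(np.float32)))
E
```

```text
(281, 154) 197 world med [ 0.5141 -0.0592  0.1213] | vise-rot med [ 0.4954 -0.1497  0.1213] p3 [ 0.4894 -0.1562  0.1181] p97 [ 0.502  -0.1432  0.1236]
0.1242787683448793
(281, 238) 51 world med [ 0.5863 -0.049   0.1373] | vise-rot med [ 0.5682 -0.1527  0.1373] p3 [ 0.5664 -0.1555  0.1339] p97 [ 0.5744 -0.147   0.1397]
0.13986454187214054
(281, 196) 361 world med [ 0.5558 -0.0507  0.1142] | vise-rot med [ 0.5379 -0.1488  0.1142] p3 [ 0.53   -0.1577  0.1101] p97 [ 0.5473 -0.1399  0.1162]
0.11732892702133002
lid ((0.5358248353004456, 0.11124850809574127), (0.05087267979979515, 0.03363042697310448), 9.784147262573242)
fj ((0.5212141275405884, 0.15128886699676514), (0.0985155925154686, 0.033524639904499054), 10.364981651306152)
```

View pics/s5c.png

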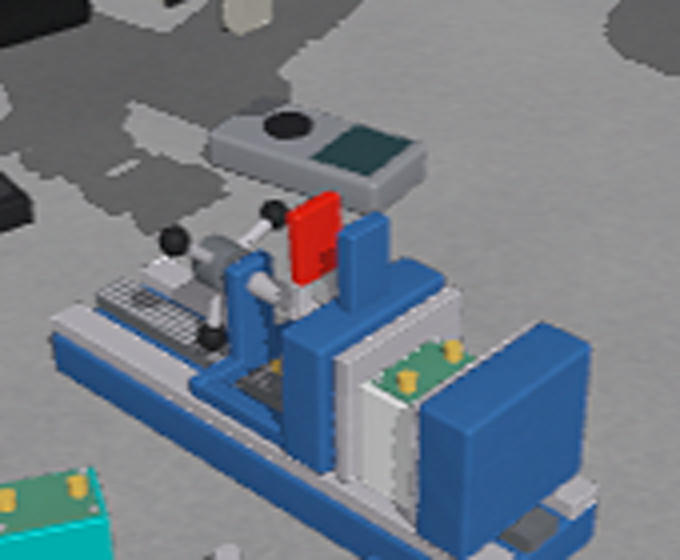

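The handle stands at about 0.13 rad: the +x ball is at 0.72 rad, with its top at z about 0.139. The hub is at X 0.540, Y -0.150. I'll turn the gripper 90° with the fingers closed.

apply_moves([
  {"tx": 0.042, "ty": 0, "tz": 0, "turn": -1.571, "gripper": 0.0},
  {"tx": 0.042, "ty": 0, "tz": 0, "turn": -1.571, "gripper": 0.0},
  {"tx": 0.042, "ty": 0, "tz": 0, "turn": -1.571, "gripper": 0.0},
  {"tx": 0.042, "ty": 0, "tz": 0, "turn": -1.571, "gripper": 0.0},
  {"tx": 0.042, "ty": 0, "tz": 0, "turn": -1.571, "gripper": 0.0},
])

```text
time_s: 8.2
tcp_pos: [0.6, -0.0392, 0.2495]
eef_rot: [-90.0, 0.0, 53.6]
contact_force: [-0.6, 0.5, -0.6]
gripper_width: 0.0012
```

```bash
cd .;python3 go.py .5826 -.150 .25 90
```

```text
t 8.2 viseXY [ 0.5834 -0.1453] z 0.2495 rot [-8.995e+01  2.000e-02  5.365e+01] F [0.06 0.62 0.77] w 0.0012
world [ 0.6    -0.0439  0.25  ] d tool [-0.0038 -0.0005 -0.0028] turn -0.8133
```

apply_moves([
  {"tx": -0.004, "ty": 0, "tz": -0.003, "turn": -0.813, "gripper": 0.0},
  {"tx": -0.004, "ty": 0, "tz": -0.003, "turn": -0.813, "gripper": 0.0},
  {"tx": -0.004, "ty": 0.0, "tz": -0.003, "turn": -0.813, "gripper": 0.0},
  {"tx": -0.004, "ty": 0.03, "tz": -0.003, "turn": -0.813, "gripper": 0.0},
  {"tx": -0.004, "ty": 0.06, "tz": -0.003, "turn": -0.813, "gripper": 0.0},
])

```text
time_s: 8.7
tcp_pos: [0.6006, -0.0441, 0.19]
eef_rot: [-90.1, -0.0, 96.6]
contact_force: [0.9, 0.2, -0.6]
gripper_width: 0.0005
```

apply_moves([
  {"tx": 0, "ty": 0.005, "tz": 0, "turn": -0.064, "gripper": 0.0},
  {"tx": 0, "ty": 0.01, "tz": 0, "turn": -0.064, "gripper": 0.0},
])

```text
time_s: 8.9
tcp_pos: [0.5997, -0.0445, 0.1788]
eef_rot: [-89.9, -0.0, 100.0]
contact_force: [-0.9, 0.6, -0.2]
gripper_width: 0.0005
```

```bash
cd .;python3 go.py .5826 -.150 .165 90;  python3 - <<'E'
from h import *
cap('wrist','w6')
p,P=cloud('w6')
E

```

```text
t 8.9 viseXY [ 0.5822 -0.1505] z 0.1788 rot [-8.990e+01 -1.000e-02  9.998e+01] F [0.73 0.21 0.76] w 0.0005
world [ 0.6    -0.0439  0.165 ] d tool [ 0.0005  0.0138 -0.0005] turn -0.0047
```

View pics/w6.png

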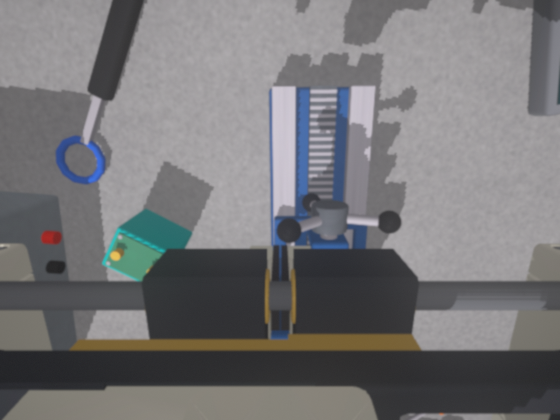

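The +x ball is at (289,230), right by the fingertips. Descend to touch.

apply_moves([
  {"tx": 0, "ty": 0.007, "tz": 0, "turn": 0, "gripper": 0.0},
  {"tx": 0, "ty": 0.014, "tz": 0, "turn": 0, "gripper": 0.0},
  {"tx": 0, "ty": 0.02, "tz": 0, "turn": 0, "gripper": 0.0},
  {"tx": 0, "ty": 0.022, "tz": 0, "turn": 0, "gripper": 0.0},
])

```text
time_s: 9.35
tcp_pos: [0.5998, -0.0459, 0.1572]
eef_rot: [-90.0, -0.0, 99.8]
contact_force: [0.8, -0.3, -0.1]
gripper_width: 0.0008
```

```bash
cd .;python3 go.py .5826 -.150 .154 90
```

```text
t 9.35 viseXY [ 0.5821 -0.1519] z 0.1572 rot [-8.995e+01 -1.000e-02  9.982e+01] F [-0.47  0.14 -0.76] w 0.0008
world [ 0.6    -0.0439  0.154 ] d tool [ 0.0019  0.0032 -0.0005] turn -0.0075
```

apply_moves([
  {"tx": 0.002, "ty": 0.001, "tz": 0, "turn": 0, "gripper": 0.0},
  {"tx": 0.002, "ty": 0.002, "tz": 0, "turn": 0, "gripper": 0.0},
  {"tx": 0.002, "ty": 0.003, "tz": -0.001, "turn": 0, "gripper": 0.0},
])

```text
time_s: 9.65
tcp_pos: [0.601, -0.0437, 0.1552]
eef_rot: [-90.0, 0.0, 99.9]
contact_force: [-0.2, -0.0, 0.2]
gripper_width: 0.0007
```

```bash
cd .;python3 go.py .5826 -.150 .154 90
```

```text
t 9.65 viseXY [ 0.5836 -0.1499] z 0.1552 rot [-90.03   0.    99.85] F [ 0.01 -0.2   0.23] w 0.0007
world [ 0.6    -0.0439  0.154 ] d tool [-0.0001  0.0012  0.001 ] turn -0.0069
```

apply_moves([
  {"tx": 0, "ty": 0.001, "tz": 0, "turn": 0, "gripper": 0.0},
  {"tx": 0, "ty": 0.002, "tz": -0.001, "turn": 0, "gripper": 0.0},
])

```text
time_s: 9.85
tcp_pos: [0.6019, -0.0435, 0.153]
eef_rot: [-90.0, -0.0, 99.8]
contact_force: [0.3, -0.6, 0.6]
gripper_width: 0.0005
```

```bash
cd .;python3 go.py .5826 -.150 .154 90
```

```text
t 9.85 viseXY [ 0.5845 -0.1499] z 0.153 rot [-90.01  -0.    99.85] F [-0.6  -0.57 -0.15] w 0.0005
world [ 0.6    -0.0439  0.154 ] d tool [-0.0001 -0.001   0.0019] turn -0.007
```

apply_moves([
  {"tx": 0, "ty": 0.001, "tz": 0, "turn": 0, "gripper": 0.0},
  {"tx": 0, "ty": 0.002, "tz": 0, "turn": 0, "gripper": 0.0},
])

```text
time_s: 10.05
tcp_pos: [0.6018, -0.0435, 0.1509]
eef_rot: [-90.0, -0.0, 99.9]
contact_force: [1.4, -0.1, 0.2]
gripper_width: 0.0007
```

apply_moves([
  {"tx": 0, "ty": 0.001, "tz": 0, "turn": 0, "gripper": 0.0},
  {"tx": 0, "ty": 0.002, "tz": -0.001, "turn": 0, "gripper": 0.0},
])

```text
time_s: 10.25
tcp_pos: [0.6027, -0.0434, 0.1489]
eef_rot: [-90.0, -0.0, 99.9]
contact_force: [-0.1, -0.3, 0.3]
gripper_width: 0.0005
```

```bash
cd .;python3 go.py .5826 -.150 .154 90; python3 - <<'E'
from h import *
p,d=cap('wrist','w7'); q,d=cap('scene','s7')
a=cv2.resize(p[150:280,220:440],None,fx=2.6,fy=2.6,interpolation=cv2.INTER_CUBIC);b=cv2.resize(q[150:250,200:340],None,fx=4.08,fy=2.6*1.3,interpolation=cv2.INTER_CUBIC)[:,:572]
w=min(a.shape[1],b.shape[1]);cv2.imwrite('pics/c7.png',np.vstack([a[:,:w],b[:,:w]])[:600,:,::-1])
E
```

```text
t 10.25 viseXY [ 0.5854 -0.1499] z 0.1489 rot [-90.    -0.    99.85] F [-0.3  -0.29  0.14] w 0.0005
world [ 0.6    -0.0439  0.154 ] d tool [-0.0001 -0.0051  0.0028] turn -0.0069
```

View pics/c7.png

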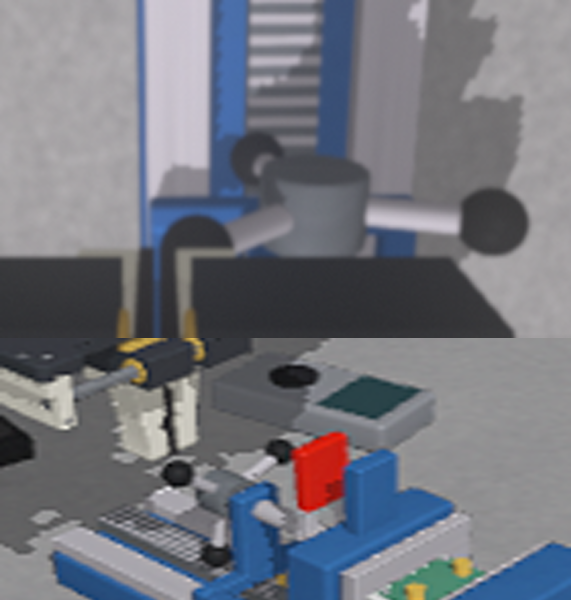

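```bash
python3 - <<'E'
from m import *
p,P=cloud('s7'); W=np.dstack([P[...,:2]@C.T,P[...,2]])
V=p.max(-1)
for name,sl,c in (('fingers',(slice(160,188),slice(225,252)),(V>120)&(W[...,2]>.11)),('ball',(slice(178,200),slice(232,252)),(V<70)&(W[...,2]>.1))):
    m=np.zeros(V.shape,bool); m[sl]=1; m&=c
    w=W[m]; print(name,len(w),np.round(np.nanpercentile(w,[2,10,50,90,98],axis=0),4))
ys,xs=np.where(m); print(xs.mean(),ys.mean())
E
```

```text
fingers 357 [[ 0.5652 -0.1571  0.1587]
 [ 0.5703 -0.1513  0.1628]
 [ 0.5969 -0.1377  0.1859]
 [ 0.6052 -0.1354  0.205 ]
 [ 0.6297 -0.1165  0.2357]]
ball 53 [[ 0.5544 -0.1553  0.1062]
 [ 0.5725 -0.1482  0.1289]
 [ 0.5786 -0.142   0.136 ]
 [ 0.5834 -0.1383  0.1568]
 [ 0.584  -0.1378  0.1673]]
243.20754716981133 188.75471698113208
```

```bash
python3 - <<'E'
from m import *
p,P=cloud('s7'); W=np.dstack([P[...,:2]@C.T,P[...,2]])
for u in (231,236,240,244,247):
    print(u,[(v,tuple(np.round(W[v,u]*1000).astype(int)),int(p[v,u].max())) for v in range(174,200,2)])
cv2.imwrite('pics/c8.png',cv2.resize(p[140:215,205:305],None,fx=7,fy=7,interpolation=cv2.INTER_NEAREST)[:,:,::-1])
# project expected tip corners
ci=camera_info('scene'); Rm=R.from_euler('xyz',ci['orientation'],degrees=True)
for X,Y,z in ((.5854,-.150,.132),(.5854,-.140,.132),(.606,-.140,.132),(.564,-.140,.132),(.5746,-.150,.130)):
    q=Rm.inv().apply(np.r_[C.T@[X,Y],z]-ci['eye']); k=ci['K']; print((X,Y,z),k[0,0]*q[0]/-q[2]+k[0,2],k[1,1]*q[1]/q[2]+k[1,2])
E
```

```text
231 [(174, (np.int64(602), np.int64(-149), np.int64(183)), 163), (176, (np.int64(599), np.int64(-154), np.int64(175)), 164), (178, (np.int64(599), np.int64(-155), np.int64(170)), 168), (180, (np.int64(599), np.int64(-155), np.int64(165)), 172), (182, (np.int64(598), np.int64(-157), np.int64(159)), 184), (184, (np.int64(438), np.int64(-359), np.int64(1)), 149), (186, (np.int64(445), np.int64(-351), np.int64(1)), 152), (188, (np.int64(453), np.int64(-342), np.int64(1)), 97), (190, (np.int64(458), np.int64(-336), np.int64(0)), 100), (192, (np.int64(464), np.int64(-330), np.int64(-2)), 97), (194, (np.int64(473), np.int64(-319), np.int64(1)), 96), (196, (np.int64(479), np.int64(-313), np.int64(0)), 98), (198, (np.int64(483), np.int64(-308), np.int64(-2)), 98)]
236 [(174, (np.int64(600), np.int64(-136), np.int64(187)), 200), (176, (np.int64(600), np.int64(-136), np.int64(182)), 201), (178, (np.int64(601), np.int64(-135), np.int64(178)), 206), (180, (np.int64(601), np.int64(-136), np.int64(173)), 186), (182, (np.int64(599), np.int64(-139), np.int64(166)), 174), (184, (np.int64(600), np.int6
[... 2515 characters left out ...]
nt64(566), np.int64(-144), np.int64(134)), 107), (190, (np.int64(570), np.int64(-139), np.int64(133)), 84), (192, (np.int64(567), np.int64(-142), np.int64(125)), 125), (194, (np.int64(441), np.int64(-289), np.int64(-1)), 117), (196, (np.int64(450), np.int64(-279), np.int64(1)), 134), (198, (np.int64(500), np.int64(-222), np.int64(43)), 167)]
(0.5854, -0.15, 0.132) 238.41055334128035 191.30274296032525
(0.5854, -0.14, 0.132) 241.4903552067591 192.93800431521453
(0.606, -0.14, 0.132) 234.3654302327415 196.721502608712
(0.564, -0.14, 0.132) 248.69746629056033 189.11086331568868
(0.5746, -0.15, 0.13) 242.12771627004588 190.1547138402907<stdin>:4: RuntimeWarning: invalid value encountered in cast
```

View pics/c8.png

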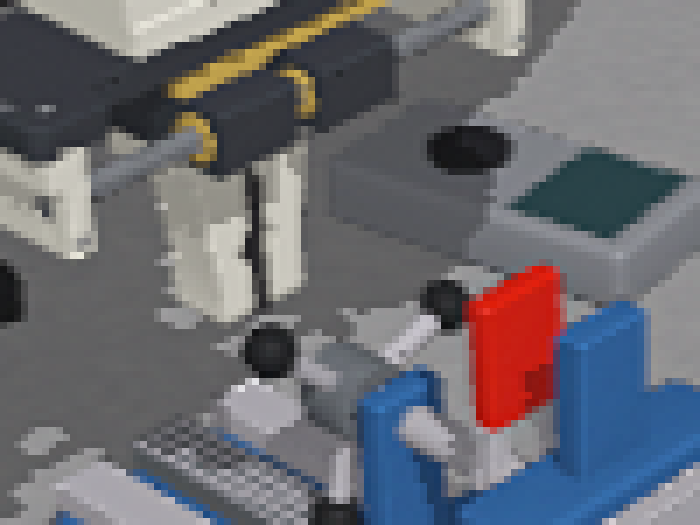

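The scene shows the closed fingertips at z about 0.157, still above the ball top at 0.139, so they aren't 17 mm ahead of the TCP as assumed. I'll check the tip length in the earlier open-finger picture.

```bash
python3 - <<'E'
from m import *
for tag,us,vs in (('s1',(268,272,276,280),range(170,192,2)),('s1',(243,246,249),range(160,182,2))):
    p,P=cloud(tag); W=np.dstack([P[...,:2]@C.T,P[...,2]])
    for u in us: print(u,[(v,*(np.nan_to_num(W[v,u])*1000).astype(int).tolist(),p[v,u].tolist()) for v in vs])
E
```

```text
268 [(170, 333, -313, 20, [86, 86, 88]), (172, 531, -110, 172, [26, 58, 99]), (174, 536, -105, 171, [34, 65, 109]), (176, 535, -106, 166, [33, 64, 104]), (178, 538, -104, 163, [32, 64, 104]), (180, 536, -106, 156, [30, 62, 103]), (182, 537, -105, 151, [31, 63, 103]), (184, 537, -105, 146, [29, 64, 104]), (186, 539, -104, 143, [31, 63, 101]), (188, 539, -104, 138, [30, 61, 98]), (190, 537, -106, 131, [40, 84, 134])]
272 [(170, 546, -82, 194, [148, 146, 137]), (172, 548, -81, 190, [148, 145, 137]), (174, 547, -83, 184, [149, 147, 139]), (176, 546, -83, 179, [152, 150, 141]), (178, 546, -83, 174, [150, 148, 139]), (180, 547, -82, 170, [147, 145, 136]), (182, 546, -83, 164, [178, 176, 167]), (184, 545, -85, 158, [181, 178, 168]), (186, 512, -118, 125, [38, 61, 95]), (188, 518, -112, 125, [30, 57, 96]), (190, 525, -105, 126, [30, 60, 95])]
276 [(170, 546, -71, 198, [157, 155, 145]), (172, 546, -71, 193, [143, 141, 134]), (174, 545, -72, 187, [141, 139, 131]), (176, 543, -74, 181, [141, 140, 131]), (178, 543, -75, 176, [158, 156, 146]), (180, 541, -77, 169, [191, 188, 178]), (182, 542, -76
[... 1185 characters left out ...]
, 102, 98]), (168, 544, -166, 167, [119, 117, 112]), (170, 546, -165, 163, [116, 117, 113]), (172, 544, -167, 156, [130, 135, 128]), (174, 502, -216, 114, [20, 20, 21]), (176, 504, -215, 110, [35, 43, 43]), (178, 386, -351, 1, [152, 156, 157]), (180, 395, -342, 1, [118, 120, 122])]
249 [(160, 538, -162, 186, [50, 47, 51]), (162, 538, -162, 180, [40, 38, 40]), (164, 537, -163, 175, [34, 32, 34]), (166, 537, -163, 170, [34, 32, 35]), (168, 540, -160, 167, [29, 31, 33]), (170, 551, -149, 171, [165, 39, 35]), (172, 556, -144, 170, [226, 44, 30]), (174, 557, -143, 165, [198, 31, 19]), (176, 557, -143, 161, [194, 30, 16]), (178, 557, -144, 155, [191, 26, 14]), (180, 556, -145, 150, [187, 25, 13])]
```

In both pictures the tips lie about 8 mm behind the reported TCP, so contact should come near TCP z 0.131. Continue down with the force watched.

apply_moves([
  {"tx": 0, "ty": 0.004, "tz": 0.001, "turn": 0, "gripper": 0.0},
  {"tx": 0, "ty": 0.008, "tz": 0.002, "turn": 0, "gripper": 0.0},
  {"tx": 0, "ty": 0.012, "tz": 0.003, "turn": 0, "gripper": 0.0},
  {"tx": 0, "ty": 0.014, "tz": 0.003, "turn": 0, "gripper": 0.0},
  {"tx": 0, "ty": 0.015, "tz": 0.003, "turn": 0, "gripper": 0.0},
])

```text
time_s: 10.85
tcp_pos: [0.5998, -0.044, 0.1345]
eef_rot: [-90.0, 0.0, 99.9]
contact_force: [-3.9, 0.5, 9.5]
gripper_width: 0.0004
```

apply_moves([
  {"tx": 0, "ty": 0.001, "tz": 0, "turn": 0, "gripper": 0.0},
  {"tx": 0, "ty": 0.002, "tz": 0, "turn": 0, "gripper": 0.0},
])

```text
time_s: 11.05
tcp_pos: [0.6008, -0.0438, 0.1335]
eef_rot: [-90.1, 0.0, 99.9]
contact_force: [-1.4, 2.2, 10.7]
gripper_width: 0.0004
```

apply_moves([
  {"tx": 0, "ty": 0.001, "tz": 0, "turn": 0, "gripper": 0.0},
  {"tx": 0, "ty": 0.002, "tz": -0.001, "turn": 0, "gripper": 0.0},
])

```text
time_s: 11.25
tcp_pos: [0.6023, -0.0435, 0.132]
eef_rot: [-90.2, 0.0, 99.9]
contact_force: [-2.1, 1.9, 11.1]
gripper_width: 0.0009
```

```bash
cd .;python3 go.py .5826 -.150 .131 90
```

```text
t 11.25 viseXY [ 0.585 -0.15 ] z 0.132 rot [-9.021e+01  3.000e-02  9.990e+01] F [  2.21 -11.15   1.7 ] w 0.0009
world [ 0.6    -0.0439  0.131 ] d tool [-0.      0.001   0.0024] turn -0.006
```

Contact: 11 N down and the ball is turning. Follow the arc in small steps.

apply_moves([
  {"tx": 0, "ty": 0.001, "tz": -0.001, "turn": 0, "gripper": 0.0},
  {"tx": 0, "ty": 0.002, "tz": -0.002, "turn": 0, "gripper": 0.0},
  {"tx": 0, "ty": 0.003, "tz": -0.002, "turn": 0, "gripper": 0.0},
  {"tx": 0, "ty": 0.004, "tz": -0.003, "turn": 0, "gripper": 0.0},
  {"tx": 0, "ty": 0.004, "tz": -0.003, "turn": 0, "gripper": 0.0},
])

```text
time_s: 11.75
tcp_pos: [0.6059, -0.0429, 0.1282]
eef_rot: [-90.3, 0.0, 99.9]
contact_force: [0.5, 1.8, 10.5]
gripper_width: 0.0003
```

```bash
cd .;python3 go.py .5826 -.150 .131 90; python3 - <<'E'
from h import *
p,d=cap('wrist','w9'); q,d=cap('scene','s9')
a=cv2.resize(p[150:280,220:440],None,fx=2.6,fy=2.6,interpolation=cv2.INTER_CUBIC)
b=cv2.resize(q[145:220,205:305],None,fx=5.72,fy=3.4,interpolation=cv2.INTER_CUBIC)
cv2.imwrite('pics/c9.png',np.vstack([a,b])[:,:,::-1])
E
```

```text
t 11.75 viseXY [ 0.5886 -0.15  ] z 0.1282 rot [-9.027e+01  4.000e-02  9.991e+01] F [  1.64 -10.53  -0.87] w 0.0003
world [ 0.6    -0.0439  0.131 ] d tool [-0.     -0.0028  0.006 ] turn -0.0059
```

View pics/c9.png

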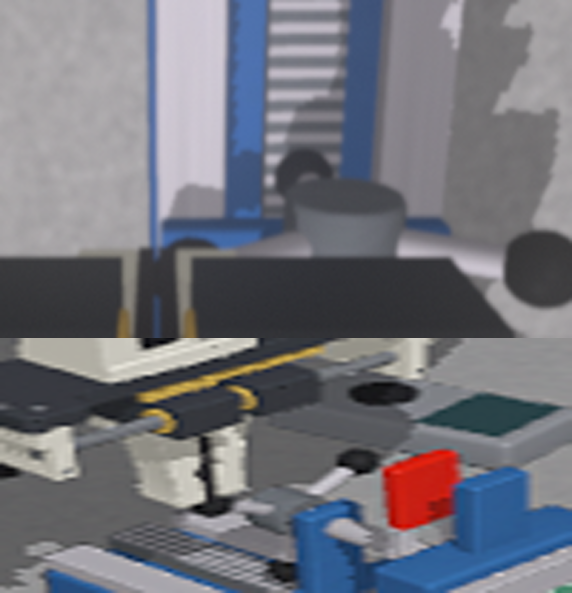

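The tip rests on the +x ball at lower-crop (205,500) and the handle is turning. Now I'll measure the angle from the visible opposite ball.

```bash
cat > ang.py <<'E'
from m import *
from scipy.optimize import least_squares
def ang(tag,hub=(.540,-.150,.100)):
    p,P=cloud(tag); V=p.max(-1); W=np.dstack([P[...,:2]@C.T,P[...,2]])
    with np.errstate(invalid='ignore'):
        m=(V<75)&(W[...,0]<.525)&(W[...,0]>.475)&(abs(W[...,1]+.15)<.02)&(W[...,2]>.09)&(W[...,2]<.17)
    q=W[m]
    if len(q)<20: print(tag,'few',len(q));return
    s=least_squares(lambda c:np.linalg.norm(q-c,axis=1)-.009,q.mean(0)-[0,0,.006],loss='soft_l1',f_scale=.001).x
    a=np.arctan2(s[2]-hub[2],s[0]-hub[0]); print(tag,len(q),'c',np.round(s,4),'rad',round(np.hypot(s[2]-hub[2],s[0]-hub[0]),4),'handle',round(.85+2.0944-a,3))
for t in sys.argv[1:]: ang(t)
E
python3 ang.py w5 w6 w7 w9 s5 s7 s9
```

```text
w5 223 c [ 0.4984 -0.1483  0.1143] rad 0.044 handle 0.133
w6 363 c [ 0.4971 -0.1489  0.1144] rad 0.0453 handle 0.125
w7 489 c [ 0.4971 -0.149   0.1144] rad 0.0453 handle 0.126
w9 681 c [ 0.5003 -0.1491  0.122 ] rad 0.0454 handle 0.308
s5 32 c [ 0.4956 -0.1467  0.1133] rad 0.0464 handle 0.094
s7 32 c [ 0.4946 -0.1468  0.1146] rad 0.0477 handle 0.115
s9 39 c [ 0.4992 -0.1472  0.1219] rad 0.0463 handle 0.294
```

apply_moves([
  {"tx": 0, "ty": 0.001, "tz": -0.001, "turn": 0, "gripper": 0.0},
  {"tx": 0, "ty": 0.002, "tz": -0.001, "turn": 0, "gripper": 0.0},
  {"tx": 0, "ty": 0.003, "tz": -0.002, "turn": 0, "gripper": 0.0},
  {"tx": 0, "ty": 0.004, "tz": -0.002, "turn": 0, "gripper": 0.0},
  {"tx": 0, "ty": 0.005, "tz": -0.002, "turn": 0, "gripper": 0.0},
])

```text
time_s: 12.35
tcp_pos: [0.609, -0.0424, 0.1239]
eef_rot: [-90.4, 0.1, 99.9]
contact_force: [2.0, 2.6, 14.6]
gripper_width: 0.0005
```

```bash
cat > st.py <<'E'
import sys
from h import *
import ang,go
tag=sys.argv[1]
go.go(.5826,-.15,.131,90); cap('wrist',tag); ang.ang(tag); go.go(.5826,-.15,.131,90)
E
python3 st.py w10 | grep -v world
```

```text
Traceback (most recent call last):
  File "st.py", line 3, in <module>
    import ang,go
  File "ang.py", line 11, in <module>
    for t in sys.argv[1:]: ang(t)
                           ~~~^^^
  File "ang.py", line 4, in ang
    p,P=cloud(tag); V=p.max(-1); W=np.dstack([P[...,:2]@C.T,P[...,2]])
        ~~~~~^^^^^
  File "h.py", line 9, in cloud
    z=np.load(f'pics/{tag}.npz'); n=str(z['n']); d=z['d'].astype(float); ci=camera_info(n); K=ci['K']
FileNotFoundError: [Errno 2] No such file or directory: 'pics/w10.npz'
```

```bash
sed -i 's/^for t in sys/if __name__=="__main__":\n  for t in sys/' ang.py
python3 st.py w10 | grep -v world
```

```text
t 12.35 viseXY [ 0.5917 -0.15  ] z 0.1239 rot [-9.041e+01  5.000e-02  9.994e+01] F [  2.2  -14.6   -2.56] w 0.0005
w10 765 c [ 0.5027 -0.1492  0.1261] rad 0.0455 handle 0.412
t 12.4 viseXY [ 0.5918 -0.15  ] z 0.1239 rot [-9.041e+01  5.000e-02  9.994e+01] F [  2.61 -13.71  -3.  ] w 0.0001
```

```bash
cat > st.py <<'E'
import sys
from h import *
import ang
from m import C
tag=sys.argv[1]; n=int(sys.argv[2]); F=[]
for i in range(n):
    s=r.get_state(); f=s['contact_force']; F.append(np.r_[C@f[:2],f[2]])
    cap('wrist',f'{tag}_{i}')
F=np.array(F); print('t',s['time_s'],'F vise mean',F.mean(0).round(2),'std',F.std(0).round(2), 'XY',np.round(C@s['tcp_pos'][:2],4),round(s['tcp_pos'][2],4),'moment',np.round(s['moment'],2))
for i in range(n): ang.ang(f'{tag}_{i}')
E
python3 st.py w11 5
```

```text
t 12.6 F vise mean [ 2.01  1.94 12.23] std [0.64 0.55 0.88] XY [ 0.5918 -0.15  ] 0.124 moment [ 0.8  -0.46  0.01]
w11_0 768 c [ 0.5027 -0.1491  0.1262] rad 0.0456 handle 0.415
w11_1 771 c [ 0.5027 -0.1491  0.1261] rad 0.0455 handle 0.413
w11_2 768 c [ 0.5027 -0.1491  0.1262] rad 0.0456 handle 0.415
w11_3 771 c [ 0.5027 -0.149   0.1262] rad 0.0455 handle 0.415
w11_4 770 c [ 0.5027 -0.1491  0.1262] rad 0.0455 handle 0.415
```

apply_moves([
  {"tx": 0, "ty": 0.001, "tz": 0, "turn": 0, "gripper": 0.0},
  {"tx": 0, "ty": 0.002, "tz": -0.001, "turn": 0, "gripper": 0.0},
  {"tx": 0, "ty": 0.003, "tz": -0.001, "turn": 0, "gripper": 0.0},
  {"tx": 0, "ty": 0.004, "tz": -0.001, "turn": 0, "gripper": 0.0},
  {"tx": 0, "ty": 0.0045, "tz": -0.001, "turn": 0, "gripper": 0.0},
])

```text
time_s: 13.15
tcp_pos: [0.6108, -0.0423, 0.1199]
eef_rot: [-90.5, 0.1, 99.9]
contact_force: [3.4, 0.7, 14.4]
gripper_width: 0.0005
```

```bash
python3 st.py w12 6
```

```text
t 13.4 F vise mean [ 3.23  0.42 13.58] std [0.17 0.7  0.65] XY [ 0.5935 -0.1503] 0.1199 moment [ 0.41 -0.86  0.05]
w12_0 863 c [ 0.5053 -0.1491  0.1297] rad 0.0457 handle 0.51
w12_1 863 c [ 0.5053 -0.1491  0.1297] rad 0.0456 handle 0.51
w12_2 860 c [ 0.5054 -0.1491  0.1297] rad 0.0456 handle 0.511
w12_3 861 c [ 0.5054 -0.1491  0.1297] rad 0.0456 handle 0.511
w12_4 861 c [ 0.5053 -0.1491  0.1297] rad 0.0457 handle 0.51
w12_5 863 c [ 0.5054 -0.1491  0.1297] rad 0.0456 handle 0.511
```

apply_moves([
  {"tx": 0, "ty": 0.001, "tz": 0, "turn": 0, "gripper": 0.0},
  {"tx": 0, "ty": 0.002, "tz": 0, "turn": 0, "gripper": 0.0},
  {"tx": 0, "ty": 0.003, "tz": -0.001, "turn": 0, "gripper": 0.0},
  {"tx": 0, "ty": 0.004, "tz": -0.001, "turn": 0, "gripper": 0.0},
  {"tx": 0, "ty": 0.0045, "tz": -0.001, "turn": 0, "gripper": 0.0},
])

```text
time_s: 13.95
tcp_pos: [0.6122, -0.0421, 0.1156]
eef_rot: [-90.5, 0.1, 100.0]
contact_force: [3.8, 1.4, 15.2]
gripper_width: 0.0005
```

```bash
python3 st.py w13 8
```

```text
t 14.3 F vise mean [ 3.92  0.21 13.77] std [0.37 0.5  0.76] XY [ 0.5949 -0.1504] 0.1156 moment [ 0.33 -1.21 -0.01]
w13_0 770 c [ 0.5083 -0.1491  0.133 ] rad 0.0458 handle 0.607
w13_1 766 c [ 0.5083 -0.1491  0.1331] rad 0.0458 handle 0.61
w13_2 770 c [ 0.5083 -0.1491  0.1331] rad 0.0458 handle 0.61
w13_3 768 c [ 0.5083 -0.1491  0.133 ] rad 0.0457 handle 0.608
w13_4 765 c [ 0.5083 -0.1491  0.133 ] rad 0.0458 handle 0.609
w13_5 770 c [ 0.5083 -0.149   0.133 ] rad 0.0458 handle 0.608
w13_6 772 c [ 0.5083 -0.149   0.1331] rad 0.0458 handle 0.609
w13_7 771 c [ 0.5083 -0.1491  0.1331] rad 0.0458 handle 0.609
```

Averaged torque gives about 51 N and the angle count 48–58 N. One more small step of about 0.055 rad.

apply_moves([
  {"tx": 0, "ty": 0.001, "tz": 0, "turn": 0, "gripper": 0.0},
  {"tx": 0, "ty": 0.002, "tz": 0, "turn": 0, "gripper": 0.0},
  {"tx": 0, "ty": 0.0025, "tz": 0, "turn": 0, "gripper": 0.0},
])

```text
time_s: 14.65
tcp_pos: [0.6127, -0.042, 0.1134]
eef_rot: [-90.6, 0.1, 100.0]
contact_force: [1.3, 1.9, 14.2]
gripper_width: 0.0008
```

```bash
python3 st.py w14 8
```

```text
t 15.0 F vise mean [ 4.35  0.17 14.15] std [1.03 0.65 0.46] XY [ 0.5953 -0.1504] 0.1134 moment [ 0.25 -1.42  0.01]
w14_0 672 c [ 0.5099 -0.1491  0.1345] rad 0.0458 handle 0.657
w14_1 670 c [ 0.51   -0.149   0.1348] rad 0.0459 handle 0.663
w14_2 671 c [ 0.51   -0.149   0.1347] rad 0.0459 handle 0.661
w14_3 666 c [ 0.51   -0.149   0.1348] rad 0.0459 handle 0.662
w14_4 670 c [ 0.5101 -0.1491  0.1347] rad 0.0458 handle 0.662
w14_5 669 c [ 0.51   -0.1491  0.1347] rad 0.0459 handle 0.661
w14_6 670 c [ 0.5101 -0.1491  0.1347] rad 0.0458 handle 0.662
w14_7 665 c [ 0.51   -0.1491  0.1347] rad 0.0459 handle 0.662
```

Torque balance gives about 58 N, and the angle count gives 54–64 N, so the clamp is at target. Lift straight off.

apply_moves([
  {"tx": 0, "ty": -0.01, "tz": 0, "turn": 0, "gripper": 0.0},
  {"tx": 0, "ty": -0.03, "tz": -0.005, "turn": 0, "gripper": 0.0},
  {"tx": 0, "ty": -0.07, "tz": -0.01, "turn": 0, "gripper": 0.0},
  {"tx": -0.02, "ty": -0.11, "tz": -0.01, "turn": 0, "gripper": 0.0},
  {"tx": -0.05, "ty": -0.13, "tz": -0.01, "turn": 0, "gripper": 0.0},
])

```text
time_s: 15.55
tcp_pos: [0.6272, -0.0897, 0.2436]
eef_rot: [-90.2, 0.0, 100.0]
contact_force: [0.7, 0.5, 0.8]
gripper_width: 0.0
```

apply_moves([
  {"tx": -0.05, "ty": 0, "tz": 0, "turn": 0, "gripper": 0.0},
  {"tx": -0.1, "ty": 0, "tz": 0, "turn": 0, "gripper": 0.0},
  {"tx": -0.15, "ty": 0, "tz": 0, "turn": 0, "gripper": 0.0},
  {"tx": -0.18, "ty": 0, "tz": 0, "turn": 0, "gripper": 0.0},
  {"tx": -0.18, "ty": 0, "tz": 0, "turn": 0, "gripper": 0.0},
])

```text
time_s: 16.05
tcp_pos: [0.6561, -0.2713, 0.238]
eef_rot: [-89.8, -0.0, 99.6]
contact_force: [0.2, -0.1, -0.8]
gripper_width: 0.0006
```

```bash
python3 - <<'E'
from m import *
for n,t in (('wrist','w15'),('scene','s15'),('top','t15')): cap(n,t)
s=r.get_state(); print(s['time_s'],s['tcp_pos'],s['contact_force'])
import ang
for t in ('w15','s15','t15'): ang.ang(t)
run('t15')
p,P=cloud('t15'); H,S,V=[cv2.cvtColor(p,cv2.COLOR_RGB2HSV)[...,i].astype(int) for i in range(3)]
m=(H>45)&(H<85)&(S>60)&(P[...,1]>.05)&(P[...,2]>.1)&(P[...,0]>.48)&(P[...,0]<.6)&(P[...,1]<.14)
print(cv2.minAreaRect(P[m][:,:2].astype(np.float32)))
a=cv2.resize(p[165:265,190:370],None,fx=3.2,fy=3.2,interpolation=cv2.INTER_CUBIC)
q=cloud('s15')[0]; b=cv2.resize(q[150:270,200:380],None,fx=3.2,fy=2.3,interpolation=cv2.INTER_CUBIC)
cv2.imwrite('pics/c15.png',np.vstack([a,b])[:,:,::-1])
E
```

```text
16.2 [ 0.65643442 -0.26733635  0.23891358] [-0.00565006  0.40091476 -0.38489652]
w15 few 0
s15 42 c [ 0.5081 -0.1471  0.1345] rad 0.047 handle 0.628
t15 few 0
red all 74 world med [0.5457 0.023  0.1708] | vise-rot med [ 0.5409 -0.0735  0.1708] p3 [ 0.5256 -0.0784  0.1404] p97 [ 0.5557 -0.069   0.1736]
red top 64 world med [0.5457 0.023  0.1709] | vise-rot med [ 0.5413 -0.0742  0.1709] p3 [ 0.5259 -0.0784  0.1669] p97 [ 0.5555 -0.0701  0.1737]
post top 90 world med [0.539  0.0563 0.1721] | vise-rot med [ 0.54   -0.0404  0.1721] p3 [ 0.5045 -0.1027  0.1692] p97 [ 0.5549 -0.0344  0.6963]
post body 5 world med [0.5355 0.0527 0.1537] | vise-rot med [ 0.5359 -0.0458  0.1537] p3 [ 0.5263 -0.0458  0.1426] p97 [ 0.5479 -0.04    0.1587]
fj top 625 world med [0.5229 0.152  0.1252] | vise-rot med [0.5408 0.0567 0.1252] p3 [0.4949 0.0423 0.1222] p97 [0.5861 0.0715 0.1281]
mj top 161 world med [0.5216 0.0446 0.125 ] | vise-rot med [ 0.5205 -0.0501  0.125 ] p3 [ 0.4937 -0.1254  0.1158] p97 [ 0.5703 -0.0413  0.1277]
green 240 world med [0.5372 0.1102 0.1072] | vise-rot med [0.5478 0.0136 0.1072] p3 
[... 220 characters left out ...]
 [0.5255 0.1329 0.1221] | vise-rot med [0.5406 0.0377 0.1221] p3 [0.4941 0.035  0.114 ] p97 [0.5879 0.0509 0.1257]
px [464.  99.]
dark 551 world med [ 0.6238 -0.1581  0.6277] | vise-rot med [ 0.5858 -0.2665  0.6277] p3 [ 0.5743 -0.3041  0.6124] p97 [ 0.6354 -0.2473  0.6692]
px [428. 135.]
dark 9 world med [ 0.5825 -0.1088  0.6756] | vise-rot med [ 0.5538 -0.2108  0.6756] p3 [ 0.5509 -0.212   0.674 ] p97 [ 0.5574 -0.2076  0.6811]
px [436. 223.]
dark 1463 world med [ 0.5106 -0.1099  0.6907] | vise-rot med [ 0.4828 -0.1984  0.6907] p3 [ 0.4119 -0.2152  0.6641] p97 [ 0.5341 -0.1763  0.722 ]
((0.5367372632026672, 0.11042787879705429), (0.04634971544146538, 0.03224331513047218), 9.793509483337402)
```

View pics/c15.png

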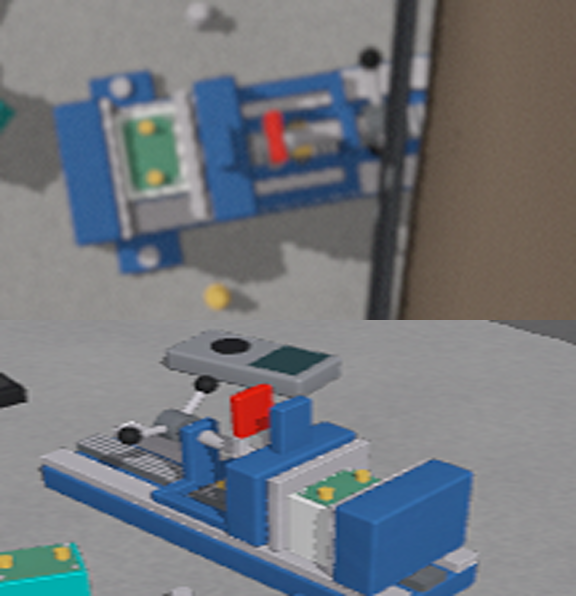

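View pics/t15.png

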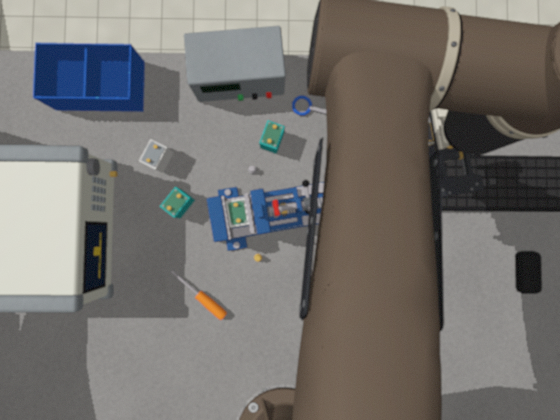

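The module at (238,212) is clamped between the jaws, the lever at (277,208) is free, and the bystanders in view haven't moved. The handle stayed where I left it. Hand in.

```bash
python3 -c "
from plant import r
print(r.close_job())"
```

```text
the job is handed in; nothing more can be done
None
```

The green-lidded module is clamped in the vise at about 58 N by my estimate, and the job was handed in at about 16 s.

I squeezed the lever, slid the jaw about 75 mm until it pressed the module flush with about 10 N, and let the lever spring back. Then I pressed the +x ball down and turned the handle from 0.13 to 0.66 rad.

**Clamping force:** averaged wrist force on the ball gave about 58 N, and counting the angle from first contact gave about 54–64 N. Single readings were noisier: one taken while the handle was turning suggested about 10–15 N more.

**Last pictures:** the lever is at rest, the jaw and handle stayed where I left them, and the gripper is clear. The lid's measured yaw was 9.8° against 10.3° for the fixed jaw, so it is square within what the camera can resolve. The bystanders I could see had not moved. In the final top picture the arm hid the meter and most of the probe and tape roll, though the meter shows in place in the scene view.

**Disagreement with the description:** the fingertips are about 8 mm behind the reported tool point, not 17 mm ahead of it. The first reach for the ball stopped short because of this, and I corrected it from the pictures.

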